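Lay the vial tray wells up and dock it in the empty nest

ROBOT

A 6-joint arm with a two-finger parallel gripper is mounted at the origin on a cart in front of the work surface, level with it; the furniture and walls round the work are solid. World frame = base frame: x ahead of the robot, y to its left, z up, the work surface at z = 0. Lengths are in m, angles in rad, forces in N, time in s.
With the tool pointing down it reaches from about 0.425 to 1.125 m from the base axis. Payload 14.9 kg.
Tool frame: the origin (TCP) lies at the centre of the arm's flange, where the gripper is bolted on; the fingertips stand 191 mm ahead of it and the grasp point (between the pads) lies 172 mm ahead of it; x points along the fingers, y is the direction in which the jaws open and shut, and the axes are right-handed (so a half turn about x gives the same grasp; the last joint's range is limited). The gripper opens to 91 mm and grips with 3 to 60 N. Pads are 32 mm wide; open, the fingers measure 118 mm over their backs; the gripper's body (76 mm by 178 mm) begins 60 mm behind the grasp point.
Start: joints at [-1.186, 0.379, 1.734, -0, 1.028, -0.033], TCP at [0.284, -0.64, 0.405] pointing down, gripper open.
Joint ranges: [-2.77, 2.77], [-0.74, 2.19], [0, 2.66], [-1.06, 4.2], [0.31, 2.87], [-3.08, 3.08]. Speed limits (rad/s): [1.89, 1.89, 2.39, 3.14, 3.14, 3.14].

INTERFACE

Orientations are given as a unit quaternion [x, y, z, w].
In Python, from plant import env gives the robot as it stands.
- The arm moves only by the tool arm_command, never from a script. Its argument "plan" is a list of rows, each a list of 7 numbers: the turn, a rotation vector about the tool's x, y, z in rad, then the shift along the tool's x, y, z in mm, then the gripper's target within -1 to 1 (fully open at 1, half-way at 0, shut at -1). A call has 1 to 20 rows; each row shifts and turns the commanded pose from where the row before left it, along the tool's axes as they then stand; what a row does not reach is not made up. A row lasts 1/12 s, in which the tool goes at most 41.7 mm and 7.16 degrees, less where a joint would pass 70% of its speed; a pose out of reach is approached as far as the arm can. A call is refused whole if a number of a shift passes 41.7 or a number of a turn 0.125, either way. A call with a gripper value outside its range is refused whole. The fingers move at their own pace and stop on an object; "force" is the grip in N (left out, the last holds). Time passes only in rows, so rows that do not move let the fingers close. It gives the time, the measured TCP pose, the force and the opening at its end, in the units of the state.
- env.sense(): the state, without advancing time (a new reading comes with each control period).
- env.capture(name): name is "scene" or "side" or "wrist"; returns the picture (480x640x3 uint8, red, green, blue); there is no depth.
- env.camera_info(name): a dict with "camera_matrix" (3x3 intrinsics, pixels), "cam_to_world" (4x4, takes a point from camera to world coordinates). Camera axes: x right, y down, z forward; pixel columns grow to the right and rows downward; lengths in m; the calibration is good to about 2 mm. The wrist camera is an equidistant fisheye: a pixel r from the principal point sees the ray r / f radians off the axis. A picture is of the moment at which its call begins: read the wrist's pose just before it. camera_info takes no time and is no camera call; for the wrist camera it gives the pose at the moment of the call.
- env.sign_off(): hands the job in, once; it reports no verdict.
The state is a dict: "time_s": time; "qpos": joint angles; "qd": joint speeds; "joint_torque": joint torques, N m; "tcp_pos": TCP position; "tool_rot": TCP orientation; "contact_force": force on the tool from outside, world axes, zero at the start; "ft_torque": the same for the moment, N m; "width": finger opening in m.
Only numpy, scipy, OpenCV 4.12 (cv2) and the standard library are available. Lean on these libraries where they do the work, as an engineer would, in place of code of your own. Each camera call takes 0.05 s, during which the arm holds its last target.

TASK

The empty blue vial tray stands on edge on the loading deck. Without picking it up, tip it over so that it lies on the deck with its wells facing up, then push it flat across the gap, without letting it sag into the gap, into the empty nest (the one with the green pad) until it drops fully home in the pocket. Leave the full tray, the glassware and the other things where they are.

Things in the scene. Friction and masses are not known exactly. Their poses are not given: they have to be found in the camera images.
- station: fixed tray-loading station: aluminium deck in the middle, beyond a gap at either end a white nest. Origin on the worktop under its middle; y axis runs along it (robot's left at yaw 0), x across it (away from the robot). All is symmetric about the middle. Which nest is empty varies
- deck_top (a point): centre of the deck's flat top, 30 mm above the worktop, axes as the station's. The deck is 140 mm across (x) and ends at y = +-125 mm. From y = 125 to 155 mm an open gap, 24 mm deep; then a lip level with the deck (155 to 165), then the pocket (165 to 259). The same at -y
- nest_left (a point): centre of the pocket floor of the nest at +y, 22 mm above the worktop (8 mm below the deck). Pocket 94 mm along y, 116 mm across x: 3 mm play round a tray. Stop wall at its far end, 14 mm above deck level. Side walls 116 mm apart, 12 mm above deck level, begin at the lip and flare over the gap to about 140 mm apart at the deck's end
- nest_right (a point): the same for the nest at -y
- tray_centre (a point): centre of the empty blue vial tray, a solid block 110x88x26 mm, 0.11 to 0.22 kg, slick plastic, no handle. Axes: x along its 110 mm width, y out of the face with the wells, z along its 88 mm length. It starts standing free on a 110x26 mm edge about the middle of the deck (z up, centre 44 mm above the deck). Lying flat, its centre is 13 mm above what it lies on
- tray_wells (a point): middle of the tray's 110x88 mm face with the twenty round wells, 13 mm from the tray's centre along its y axis; the opposite face is plain grey. At the start the wells face the station's +y side within about 0.15 rad, the grey face -y
- pad_top (a point): centre of the upper face of the thin green pad (100x80 mm, 2 mm thick, fixed) on the pocket floor of the empty nest, the one to fill: 24 mm above the worktop, 6 mm below deck level. On the station's y axis at y = +212 or -212 mm; axes parallel to the station's
- full_tray_centre (a point): centre of a second blue tray of the same size lying wells up in the other nest (centre 13 mm above that nest's floor), full of vials with white caps that rise 8 mm above its face, so to 56 mm above the worktop. To be left alone
- beaker_100: clear 100 ml beaker with a spout, 57x55x72 mm; origin at the centre of its underside; stands loose on the worktop, to be left alone
- reagent_clear_b: clear reagent bottle with a blue cap, 54 mm across, 108 mm tall; origin at the centre of its underside; stands loose on the worktop, to be left alone
- headspace_vial_1: headspace vial with a white crimp cap, 23 mm across, 77 mm tall; origin at the centre of its underside; stands loose on the worktop, to be left alone
- headspace_vial_2: headspace vial with a white crimp cap, 23 mm across, 77 mm tall; origin at the centre of its underside; stands loose on the worktop, to be left alone
- septa_jar: small white jar with a green lid, 39 mm across, 47 mm tall; origin at the centre of its underside; stands loose on the worktop, to be left alone
- ferrule_tin: flat round white tin, 55 mm across, 18 mm tall; origin at the centre of its underside; stands loose on the worktop, to be left alone
- ptfe_tape: white spool of thread tape, 50 mm across, 16 mm tall, lying flat; origin at the centre of its underside; stands loose on the worktop, to be left alone
Mind the look-alikes: they are no part of the job. What is shaped like the part that bears tray_centre but orange is not meant.

How it is judged:
By the outcome, as a careful person would: the job done as asked, in the order asked, and still so for the second after the job is handed in, with the robot touching nothing.
It also fails if it takes over 58 s, if anything falls off the work surface, if the arm or the gripper's body presses on something with over 40 N, if the wrist force passes 120 N, or if a joint passes its speed limit or range.

## Working session

There is one attempt and no reset: what is moved stays moved. The work goes in short steps, Python scripts to look and compute and a tool call to move; the robot and the scene stay as the last step left them, time stands still between calls to the robot, and variables do not carry over. Pictures are saved under pics/ and viewed, and the job is handed in when it is done.

Besides the shell and the picture viewer there is one more tool, called after "Request:" as name([rows], argument=value, ...), one row to a line, values as JSON. arm_command: Moves the arm, as the interface text tells. Its arguments: {"type":"object","properties":{"plan":{"type":"array"},"force":{"type":"number"}},"required":["plan"]}

```bash
ls; mkdir -p pics; python3 - <<'E'
from plant import env
import cv2
s=env.sense(); print({k:(v if not hasattr(v,'round') else v) for k,v in s.items()})
for n in ["scene","side","wrist"]:
    im=env.capture(n); cv2.imwrite(f"pics/{n}0.png",im[:,:,::-1]); print(n,env.camera_info(n))
E
```

```text
pics
{'time_s': 0.0, 'qpos': array([-1.18630853e+00,  3.79424090e-01,  1.73480303e+00,  5.83643482e-06,
        1.02848524e+00, -3.33207341e-02]), 'qd': array([-1.45378138e-03,  1.26025559e-04,  4.78496179e-04,  2.55616748e-03,
        6.89919510e-05,  1.67991611e-03]), 'joint_torque': array([-1.50034004e-03, -7.63717461e+01, -4.34371197e+01,  6.50727865e-02,
        4.24553279e-02, -5.56066971e-05]), 'tcp_pos': array([ 0.28393932, -0.63961265,  0.40406626]), 'tool_rot': array([-0.69166609, -0.14703457,  0.69180092, -0.14625438]), 'contact_force': array([ 0.06398892, -0.03993985,  0.02880942]), 'ft_torque': array([ 0.0090325 ,  0.00388471, -0.000665  ]), 'width': 0.09138615139212844}
scene {'camera_matrix': array([[506.46062532,   0.        , 312.07720131],
       [  0.        , 506.46062532, 240.38156321],
       [  0.        ,   0.        ,   1.        ]]), 'cam_to_world': array([[-0.72064566, -0.31177827,  0.61924482,  0.02909023],
       [-0.69302488,  0.34926628, -0.63065806,  0.60855189],
       [-0.01965585, -0.88363306, -0.46776733,  0.48063395],
       [ 0.        ,  0.     
[... 214 characters left out ...]
am_to_world': array([[ 0.24754457,  0.41388595, -0.87602517,  1.57962823],
       [ 0.96867832, -0.12401172,  0.21513578, -0.16505229],
       [-0.01959571, -0.90184229, -0.43162078,  0.59724496],
       [ 0.        ,  0.        ,  0.        ,  1.        ]])}
wrist {'camera_matrix': array([[371.64829954,   0.        , 320.15480444],
       [  0.        , 371.64829954, 237.33208852],
       [  0.        ,   0.        ,   1.        ]]), 'cam_to_world': array([[ 0.40663791, -0.8851508 , -0.22617178,  0.34783169],
       [-0.91358788, -0.39443244, -0.09889506, -0.61126664],
       [-0.00167244,  0.24684228, -0.96905423,  0.38423603],
       [ 0.        ,  0.        ,  0.        ,  1.        ]])}
```

View pics/scene0.png

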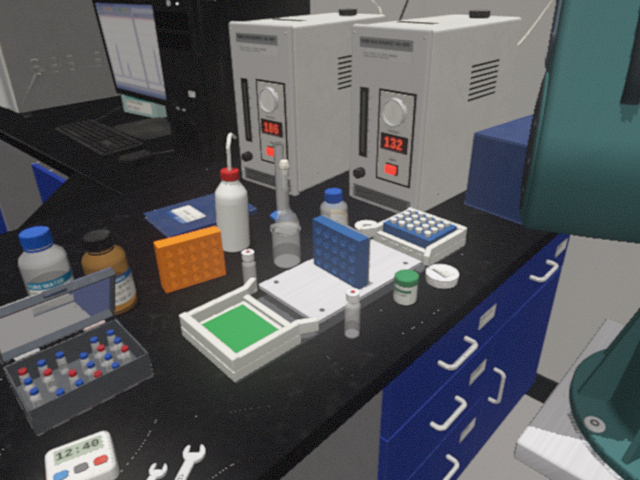

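View pics/side0.png

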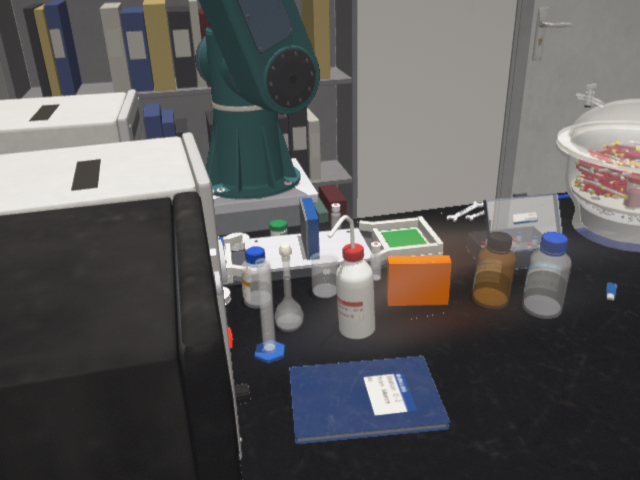

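View pics/wrist0.png

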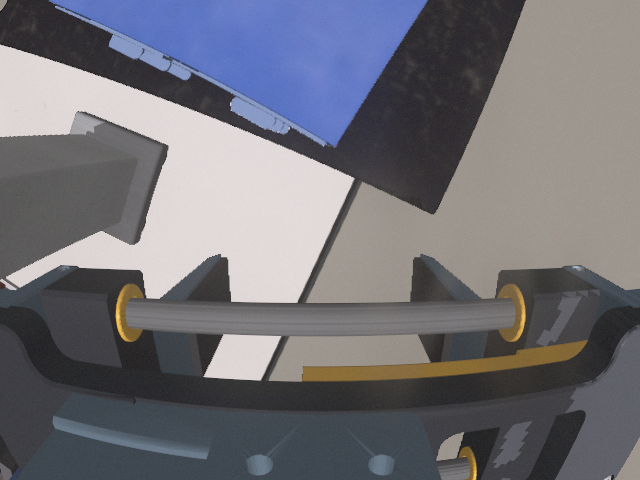

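```bash
python3 - <<'E'
import cv2
a=cv2.imread("pics/scene0.png"); b=cv2.imread("pics/side0.png")
cv2.imwrite("pics/c1.png",cv2.resize(a[180:380,140:400],None,fx=3,fy=3,interpolation=cv2.INTER_CUBIC))
cv2.imwrite("pics/c2.png",cv2.resize(a[170:310,300:500],None,fx=4,fy=4,interpolation=cv2.INTER_CUBIC))
cv2.imwrite("pics/c3.png",cv2.resize(b[180:340,210:470],None,fx=3,fy=3,interpolation=cv2.INTER_CUBIC))
E
```

```text
(no output)
```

View pics/c1.png

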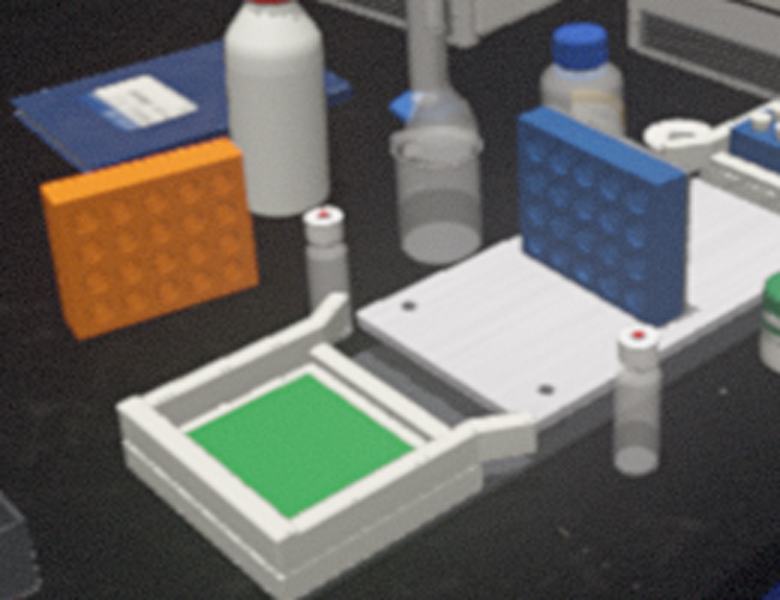

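View pics/c2.png

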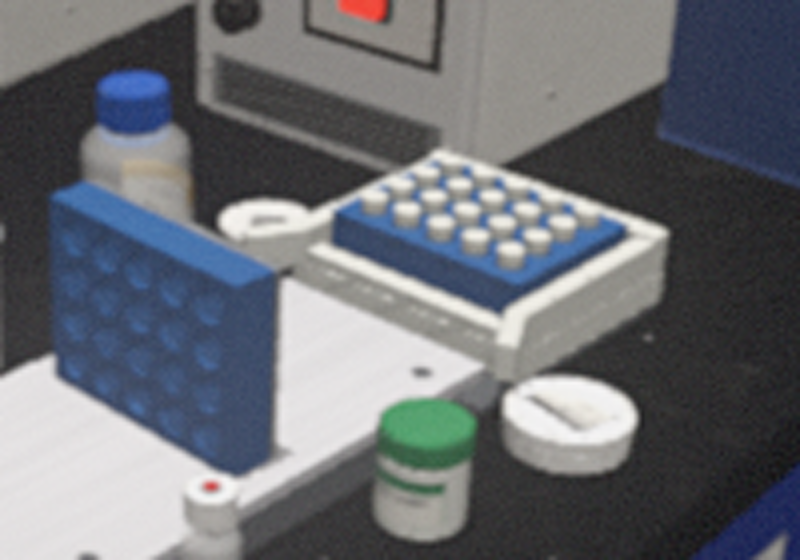

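View pics/c3.png

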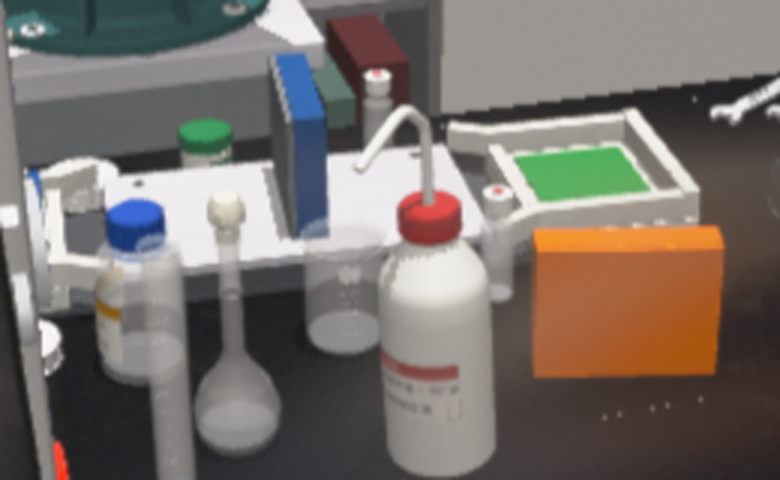

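```bash
cat > h.py <<'E'
import numpy as np
from scipy.optimize import least_squares
from scipy.spatial.transform import Rotation as R
CI={'scene':(np.array([[506.46062532,0,312.07720131],[0,506.46062532,240.38156321],[0,0,1]]),np.array([[-0.72064566,-0.31177827,0.61924482,0.02909023],[-0.69302488,0.34926628,-0.63065806,0.60855189],[-0.01965585,-0.88363306,-0.46776733,0.48063395],[0,0,0,1]])),
'side':(np.array([[595.95368014,0,328.58367896],[0,595.95368014,227.12093417],[0,0,1]]),np.array([[0.24754457,0.41388595,-0.87602517,1.57962823],[0.96867832,-0.12401172,0.21513578,-0.16505229],[-0.01959571,-0.90184229,-0.43162078,0.59724496],[0,0,0,1]]))}
def proj(c,P):
    K,T=CI[c]; p=(np.atleast_2d(P)-T[:3,3])@T[:3,:3]; p=p@K.T; return p[:,:2]/p[:,2:]
def atz(c,uv,z):
    K,T=CI[c]; d=T[:3,:3]@np.linalg.inv(K)@np.array([uv[0],uv[1],1.]); o=T[:3,3]; return o+d*(z-o[2])/d[2]
def rz(a): return np.array([[np.cos(a),-np.sin(a),0],[np.sin(a),np.cos(a),0],[0,0,1]])
E
python3 - <<'E'
from h import *
pts=[('scene',(259.3,285.3),(.07,.125,.03)),('scene',(318.3,320),(-.07,.125,.03)),('scene',(423.7,261.2),(-.07,-.125,.03)),
('scene',(241.7,305),(.05,.172,.024)),('scene',(278.3,329),(-.05,.172,.024)),('scene',(237.7,352.7),(-.05,.252,.024)),('scene',(202.7,324.7),(.05,.252,.024)),
('side',(382.3,233.3),(-.05,.172,.024)),('side',(419.3,229),(-.05,.252,.024)),('side',(426.7,242.7),(.05,.252,.024)),('side',(388.3,247.3),(.05,.172,.024))]
f=lambda p:np.concatenate([(proj(c,rz(p[2])@np.array(P)+[p[0],p[1],0])-uv)[0] for c,uv,P in pts])
r=least_squares(f,[.6,0,0],loss='soft_l1'); S=r.x; print('station',S); print(f(S).reshape(-1,2).round(1).tolist())
# tray: wells +y; local x,y,z
tp=[('scene',(313.3,220),(1,1,1)),('scene',(362.7,241),(-1,1,1)),('scene',(358.3,287.3),(-1,1,-1)),('scene',(314.3,265),(1,1,-1)),('scene',(369,237.3),(-1,-1,1)),('scene',(368.3,281.7),(-1,-1,-1)),('scene',(318.3,216),(1,-1,1)),
('side',(300.7,200),(-1,-1,1)),('side',(311,198.3),(-1,1,1)),('side',(318.7,215),(1,1,1)),('side',(308.7,217.3),(1,-1,1)),('side',(318.7,255.7),(1,1,-1)),('side',(309,259),(1,-1,-1))]
g=lambda p:np.concatenate([(proj(c,rz(p[2])@(np.array(P)*[.055,.013,.044])+[p[0],p[1],.074])-uv)[0] for c,uv,P in tp])
r=least_squares(g,[S[0],S[1],S[2]],loss='soft_l1'); T=r.x; print('tray',T); print(g(T).reshape(-1,2).round(1).tolist())
print('tray in station', rz(-S[2])@np.array([T[0]-S[0],T[1]-S[1],0]), T[2]-S[2])
def st(w): return (rz(-S[2])@(np.array([w[0]-S[0],w[1]-S[1],w[2]]))*1000).round(0)
for n,c,uv,z in [('vialA','scene',(352,336),0),('vialA cap','scene',(352.7,292),.077),('vialB cap','scene',(248,251.5),.077),('beaker','scene',(286.7,260.5),0),('beaker side','side',(323,292),0),('wash','scene',(235.7,245),0),('wash side','side',(356.7,330),0),('bottlecap','scene',(334,190),.108),('bottlecap side','side',(255,250),.108),('flask side','side',(289,324),0),('cyl','side',(270,351),0),('orange','scene',(190,284),0),('jar','scene',(406,272),.047),('tin','scene',(442,270),.018),('tape','scene',(367,225),.016),('box corner','scene',(400,205),0)]:
    w=atz(c,uv,z); print(n,w.round(3),'station',st(w))
E
```

```text
station [ 0.50598064  0.04682023 -0.07894091]
[[0.9, -2.4], [-1.1, 0.6], [-0.5, 0.1], [2.2, -2.7], [5.5, 2.4], [-0.2, 4.0], [-3.3, -1.1], [-2.7, -1.8], [-4.4, -0.8], [2.8, 6.1], [3.4, 5.3]]
tray [ 0.50608859  0.05873112 -0.05907793]
[[-2.7, -0.3], [-3.0, 0.9], [0.0, 3.1], [-2.6, 0.4], [2.1, -1.0], [0.9, 2.5], [3.6, -1.0], [-2.2, -2.5], [-0.2, -1.9], [1.4, 2.8], [-1.9, 1.8], [2.5, 2.2], [-0.7, 0.3]]
tray in station [-0.00083166  0.01188231  0.        ] 0.019862971291087647
vialA [0.41  0.141 0.   ] station [-104.   86.    0.]
vialA cap [0.411 0.139 0.077] station [-102.   85.   77.]
vialB cap [0.615 0.163 0.077] station [100. 124.  77.]
beaker [0.645 0.051 0.   ] station [138.  15.   0.]
beaker side [0.64  0.052 0.   ] station [133.  16.   0.]
wash [0.766 0.077 0.   ] station [257.  51.   0.]
wash side [0.775 0.078 0.   ] station [265.  52.   0.]
bottlecap [ 0.635 -0.072  0.108] station [ 138. -108.  108.]
bottlecap side [ 0.64  -0.069  0.108] station [ 143. -105.  108.]
flask side [ 0.725 -0.03   0.   ] station [225. -59.   0.]
cyl [ 0.792 -0.074  0.   ] station [294. -98.   0.]
orange [0.712 0.222 0.   ] station [192. 191.   0.]
jar [0.413 0.001 0.047] station [-89. -53.  47.]
tin [ 0.396 -0.087  0.018] station [ -99. -142.   18.]
tape [ 0.606 -0.143  0.016] station [ 115. -181.   16.]
box corner [ 0.635 -0.302  0.   ] station [ 156. -337.    0.]
```

```bash
cat > ov.py <<'E'
from h import *
import cv2,sys
def overlay(S,T,out):
    for c,(u0,v0,u1,v1),k in [('scene',(180,200,440,380),3),('side',(225,185,455,295),3.4)]:
        im=cv2.imread(f'pics/{c}0.png')[v0:v1,u0:u1]; im=cv2.resize(im,None,fx=k,fy=k,interpolation=cv2.INTER_CUBIC)
        def line(P,col):
            q=((proj(c,np.array(P))-[u0,v0])*k+ (k-1)/2).round().astype(int)
            cv2.polylines(im,[q.reshape(-1,1,2)],True,col,1,cv2.LINE_AA)
        w=lambda P:[rz(S[2])@np.array(p)+[S[0],S[1],0] for p in P]
        line(w([(.07,.125,.03),(-.07,.125,.03),(-.07,-.125,.03),(.07,-.125,.03)]),(0,0,255))
        line(w([(.05,.172,.024),(-.05,.172,.024),(-.05,.252,.024),(.05,.252,.024)]),(0,0,255))
        line(w([(.058,.155,.042),(.058,.259,.042),(-.058,.259,.042),(-.058,.155,.042)]),(255,0,255))
        t=lambda P:[rz(T[2])@(np.array(p)*[.055,.013,.044])+[T[0],T[1],.074] for p in P]
        line(t([(1,1,1),(-1,1,1),(-1,1,-1),(1,1,-1)]),(0,255,255)); line(t([(1,-1,1),(-1,-1,1),(-1,-1,-1),(1,-1,-1)]),(0,255,0))
        cv2.imwrite(f'pics/{out}_{c}.png',im)
E
python3 - <<'E'
from ov import *
pts=[('scene',(259.3,285.3),(.07,.125,.03)),('scene',(318.3,320),(-.07,.125,.03)),('scene',(423.7,261.2),(-.07,-.125,.03)),
('scene',(241.7,305),(.05,.172,.024)),('side',(419.3,229),(-.05,.252,.024))]
f=lambda p:np.concatenate([(proj(c,rz(p[2])@np.array(P)+[p[0],p[1],0])-uv)[0] for c,uv,P in pts])
r=least_squares(f,[.6,0,0]); S=r.x; print(S,f(S).reshape(-1,2).round(1).tolist())
overlay(S,[.5061,.0587,-.0591],'o1')
E
```

```text
[ 0.5043659   0.05069447 -0.07755025] [[-0.2, -1.0], [-2.0, 2.3], [-1.0, 1.2], [1.0, -1.2], [-3.1, -1.4]]
```

View pics/o1_scene.png

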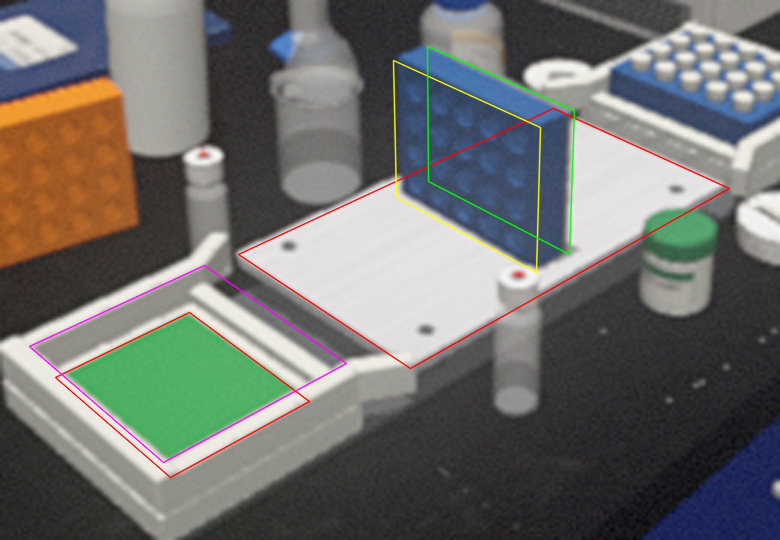

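View pics/o1_side.png

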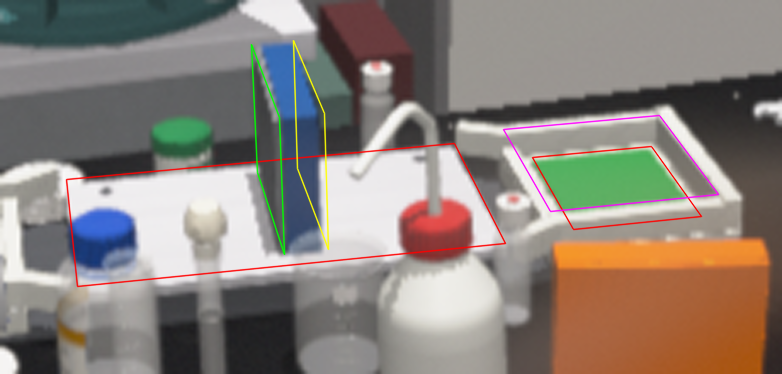

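```bash
cat > mv.py <<'E'
from h import *
from plant import env
YAW=-0.0776; SX,SY=0.5044,0.0507
def S2W(p): return rz(YAW)@np.array(p,float)+[SX,SY,0]
def cur():
    s=env.sense(); return s,np.array(s['tcp_pos']),R.from_quat(s['tool_rot'])
def tilt_rot(a,psi=0,flip=1,jaw='y'):
    # fingers point down; tilted by a so that they point towards station +y; psi extra yaw
    x=np.array([0,np.sin(a),-np.cos(a)])
    y=np.array([0,np.cos(a),np.sin(a)]) if jaw=='y' else np.array([1.,0,0])
    y=y*flip
    M=np.stack([x,y,np.cross(x,y)],1); return R.from_matrix(rz(YAW+psi)@M)
def rel(pos,rot,n,p0=None,r0=None):
    if p0 is None: s,p0,r0=cur()
    t=(r0.inv()*rot).as_rotvec()
    # equal rows: constant turn per row; linear world path -> per row shifts
    out=[]
    for i in range(n):
        Ri=r0*R.from_rotvec(t*i/n); out.append(np.r_[t/n,Ri.inv().apply((pos-p0)/n)*1000])
    return np.array(out)
def st():
    s,p,r=cur(); ps=rz(-YAW)@(p-[SX,SY,0]); tip=ps+rz(-YAW)@r.apply([.191,0,0])
    print('t',round(s['time_s'],2),'tcp_st',(ps*1000).round(1),'tip_st',(tip*1000).round(1),'F',s['contact_force'].round(1),'w',round(s['width'],4),'q',s['qpos'].round(2))
    print('axes st',(rz(-YAW)@r.as_matrix()).round(3).tolist())
E
python3 - <<'E'
from mv import *
st()
for f in (1,-1):
  rot=tilt_rot(0,0,f); s,p,r=cur(); print((r.inv()*rot).as_rotvec())
E
```

```text
t 0.15 tcp_st [-166.3 -705.4  404.2] tip_st [-166.3 -705.2  213.2] F [-0.3 -0.4 -0.6] w 0.0914 q [-1.19  0.38  1.73 -0.    1.03 -0.03]
axes st [[-0.0, 0.475, -0.88], [0.001, -0.88, -0.475], [-1.0, -0.001, -0.0]]
[-2.64617787e+00 -1.16741930e-03  2.71883424e-04]
[4.95414530e-01 2.01271205e-04 8.64222931e-04]
```

```bash
python3 - <<'E'
from mv import *
print(rel(S2W([-20,20,380])if 0 else S2W([-.02,.02,.40]),tilt_rot(0,0,-1),20).round(4).tolist())
E
```

```text
[[0.0248, 0.0, 0.0, 0.2369, -28.4315, -23.6763], [0.0248, 0.0, 0.0, 0.2359, -29.0092, -22.9649], [0.0248, 0.0, 0.0, 0.2348, -29.5691, -22.2393], [0.0248, 0.0, 0.0, 0.2338, -30.1108, -21.5001], [0.0248, 0.0, 0.0, 0.2327, -30.6341, -20.7477], [0.0248, 0.0, 0.0, 0.2315, -31.1386, -19.9826], [0.0248, 0.0, 0.0, 0.2304, -31.624, -19.2052], [0.0248, 0.0, 0.0, 0.2292, -32.09, -18.4161], [0.0248, 0.0, 0.0, 0.228, -32.5363, -17.6156], [0.0248, 0.0, 0.0, 0.2267, -32.9626, -16.8043], [0.0248, 0.0, 0.0, 0.2255, -33.3687, -15.9827], [0.0248, 0.0, 0.0, 0.2242, -33.7544, -15.1514], [0.0248, 0.0, 0.0, 0.2229, -34.1193, -14.3107], [0.0248, 0.0, 0.0, 0.2215, -34.4633, -13.4612], [0.0248, 0.0, 0.0, 0.2202, -34.7861, -12.6035], [0.0248, 0.0, 0.0, 0.2188, -35.0877, -11.738], [0.0248, 0.0, 0.0, 0.2174, -35.3676, -10.8654], [0.0248, 0.0, 0.0, 0.2159, -35.6259, -9.986], [0.0248, 0.0, 0.0, 0.2145, -35.8623, -9.1006], [0.0248, 0.0, 0.0, 0.213, -36.0767, -8.2095]]
```

Candidates for the tray: the blue one upright on the deck (scene px 340,252), the orange look-alike (190,258) on the worktop, and the full blue tray in the far nest (420,228). By the description I choose the blue one at (340,252). The empty nest (green pad at 240,328) is at +y. I'm moving above the deck for a close look.

Request:
arm_command([
  [0.025, 0, 0, 0.2, -28.4, -23.7, 1],
  [0.025, 0, 0, 0.2, -29, -23, 1],
  [0.025, 0, 0, 0.2, -29.6, -22.2, 1],
  [0.025, 0, 0, 0.2, -30.1, -21.5, 1],
  [0.025, 0, 0, 0.2, -30.6, -20.7, 1],
  [0.025, 0, 0, 0.2, -31.1, -20, 1],
  [0.025, 0, 0, 0.2, -31.6, -19.2, 1],
  [0.025, 0, 0, 0.2, -32.1, -18.4, 1],
  [0.025, 0, 0, 0.2, -32.5, -17.6, 1],
  [0.025, 0, 0, 0.2, -33, -16.8, 1],
  [0.025, 0, 0, 0.2, -33.4, -16, 1],
  [0.025, 0, 0, 0.2, -33.8, -15.2, 1],
  [0.025, 0, 0, 0.2, -34.1, -14.3, 1],
  [0.025, 0, 0, 0.2, -34.5, -13.5, 1],
  [0.025, 0, 0, 0.2, -34.8, -12.6, 1],
  [0.025, 0, 0, 0.2, -35.1, -11.7, 1],
  [0.025, 0, 0, 0.2, -35.4, -10.9, 1],
  [0.025, 0, 0, 0.2, -35.6, -10, 1],
  [0.024, 0, 0, 0.2, -35.9, -9.1, 1],
  [0.022, 0, 0, 0.2, -36.1, -8.2, 1],
])

```text
time_s: 1.82
tcp_pos: [0.4877, 0.0737, 0.4008]
tool_rot: [0.707, -0.028, -0.706, -0.028]
contact_force: [0.6, -0.7, 0.3]
width: 0.0911
```

Request:
arm_command([
  [0, 0, 0, 0, 0, 0, 1],
  [0, 0, 0, 0, 0, 0, 1],
  [0, 0, 0, 0, 0, 0, 1],
])

```text
time_s: 2.07
tcp_pos: [0.4874, 0.0716, 0.4005]
tool_rot: [-0.706, 0.027, 0.707, 0.027]
contact_force: [0.2, -0.2, 0.4]
width: 0.0914
```

```bash
python3 - <<'E'
from mv import *
import cv2
st(); ci=env.camera_info('wrist'); np.savez('w1.npz',K=ci['camera_matrix'],T=ci['cam_to_world']); im=env.capture('wrist'); cv2.imwrite('pics/w1.png',im[:,:,::-1])
E
```

```text
t 2.07 tcp_st [-18.5  19.5 400.5] tip_st [-18.7  19.5 209.5] F [ 0.2 -0.2  0.4] w 0.0914 q [ 0.1   0.05  2.15 -0.    0.94  1.75]
axes st [[-0.001, 0.0, -1.0], [-0.0, -1.0, -0.0], [-1.0, 0.0, 0.001]]
```

View pics/w1.png

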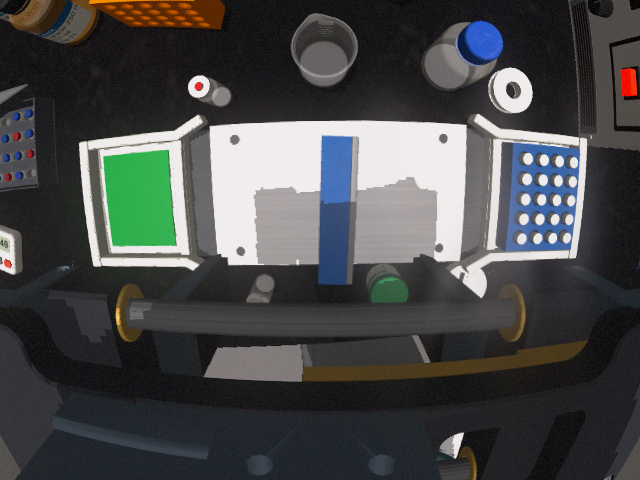

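```bash
cat >> h.py <<'E'
def fproj(K,T,P):
    p=(np.atleast_2d(P)-T[:3,3])@T[:3,:3]; rr=np.hypot(p[:,0],p[:,1]); th=np.arctan2(rr,p[:,2])
    return np.c_[K[0,2]+K[0,0]*th*p[:,0]/rr, K[1,2]+K[1,1]*th*p[:,1]/rr]
def fatz(K,T,uv,z):
    d=np.array([uv[0]-K[0,2],uv[1]-K[1,2]])/K[0,0]; th=np.hypot(*d); d3=np.r_[d/th*np.sin(th),np.cos(th)]; d3=T[:3,:3]@d3
    return T[:3,3]+d3*(z-T[2,3])/d3[2]
E
python3 - <<'E'
import cv2
a=cv2.imread("pics/w1.png")
cv2.imwrite("pics/w1a.png",cv2.resize(a[100:300,70:330],None,fx=3,fy=3,interpolation=cv2.INTER_CUBIC))
cv2.imwrite("pics/w1b.png",cv2.resize(a[100:300,300:560],None,fx=3,fy=3,interpolation=cv2.INTER_CUBIC))
E
```

```text
(no output)
```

View pics/w1a.png

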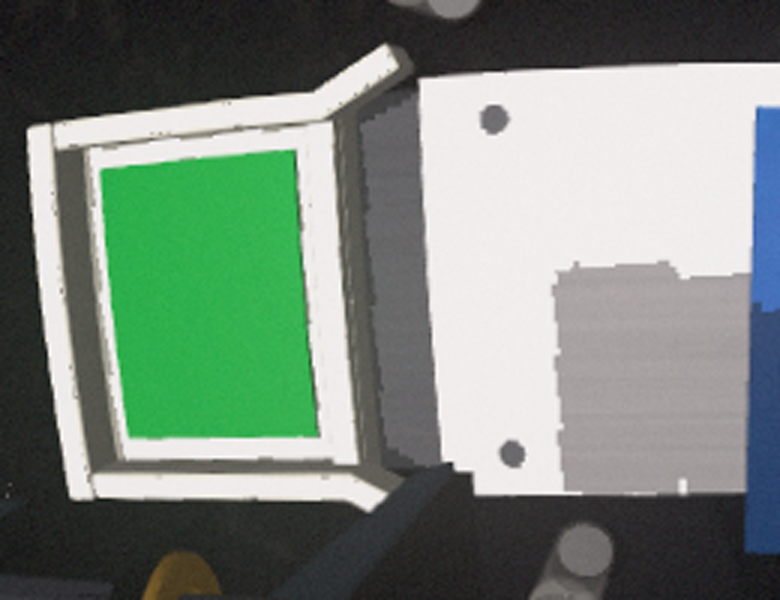

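View pics/w1b.png

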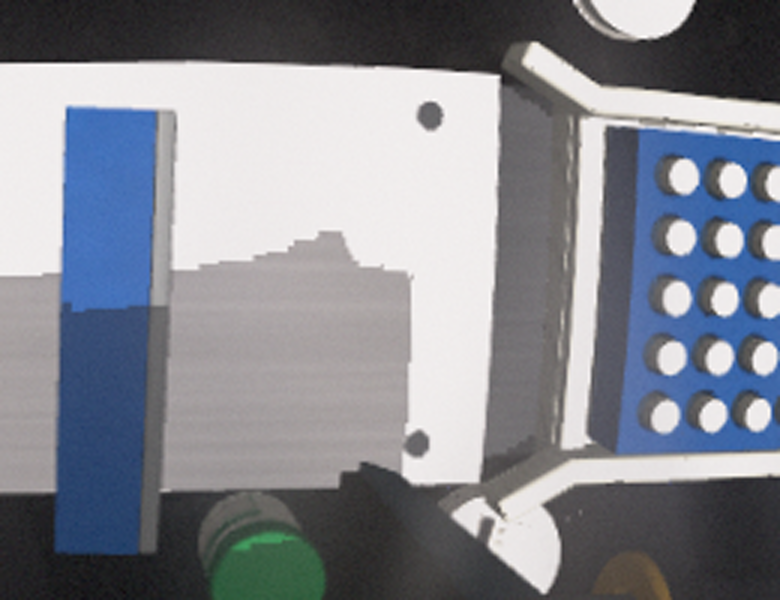

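```bash
python3 - <<'E'
from h import *
d=np.load('w1.npz');K,T=d['K'],d['T']
pts=[((209.7,126),(.07,.125,.03)),((466.7,125),(.07,-.125,.03)),((103.7,156.7),(.05,.252,.024)),((168.7,150),(.05,.172,.024)),((176.3,245.7),(-.05,.172,.024)),((112.7,245.7),(-.05,.252,.024))]
f=lambda p:np.concatenate([(fproj(K,T,rz(p[2])@np.array(P)+[p[0],p[1],0])-uv)[0] for uv,P in pts])
r=least_squares(f,[.5,0.05,-.07]); S=r.x; print('S',S,f(S).reshape(-1,2).round(1).tolist())
tp=[((322.3,135.7),(1,1,1)),((352.3,136.7),(1,-1,1)),((346.7,283.7),(-1,-1,1)),((318.7,283.7),(-1,1,1))]
g=lambda p:np.concatenate([(fproj(K,T,rz(p[2])@(np.array(P)*[.055,.013,.044])+[p[0],p[1],.074])-uv)[0] for uv,P in tp])
r=least_squares(g,[.5,.05,-.07]); t=r.x; print('T',t,g(t).reshape(-1,2).round(1).tolist())
print('tray in st',(rz(-S[2])@np.array([t[0]-S[0],t[1]-S[1],0])*1000).round(1),t[2]-S[2])
E
```

```text
S [ 0.50778818  0.05032003 -0.06183167] [[-0.1, 0.1], [0.5, 0.0], [-0.3, -0.4], [-0.3, -0.2], [-0.1, 0.0], [0.3, 0.5]]
T [ 0.50748206  0.05962132 -0.09863729] [[-3.6, -0.5], [3.6, -0.4], [3.1, 0.9], [-3.1, 0.3]]
tray in st [-0.9  9.3  0. ] -0.036805621215477057
```

```bash
sed -i 's/^YAW=.*/YAW=-0.0618; SX,SY=0.5078,0.0503/' mv.py; python3 - <<'E'
from h import *
d=np.load('w1.npz');K,T=d['K'],d['T']; S=[.5078,.0503,-.0618]
tp=[((322.3,135.7),(1,1,1)),((358.5,136.7),(1,-1,1)),((352.5,283.7),(-1,-1,1)),((318.7,283.7),(-1,1,1))]
g=lambda p:np.concatenate([(fproj(K,T,rz(p[2])@(np.array(P)*[.055,.013,.044])+[p[0],p[1],.074])-uv)[0] for uv,P in tp])
r=least_squares(g,[.5,.05,-.07]); t=r.x; print('T',t,g(t).reshape(-1,2).round(1).tolist())
print('tray in st',(rz(-S[2])@np.array([t[0]-S[0],t[1]-S[1],0])*1000).round(1),t[2]-S[2])
def stc(w): return (rz(-S[2])@(np.array([w[0]-S[0],w[1]-S[1],w[2]]))*1000).round(0)
for n,uv,z in [('vialB cap',(199,87),.077),('beaker rim',(324,47),.072),('bottle cap',(484,42),.108),('tape',(510,91),.016),('vialA base',(265,284),0),('jar lid',(390,288),.047)]: print(n,stc(fatz(K,T,uv,z)))
E
```

```text
T [ 0.50734479  0.05744421 -0.09805966] [[-0.5, -0.5], [0.4, -0.4], [0.2, 0.8], [-0.2, 0.2]]
tray in st [-0.9  7.1  0. ] -0.03625966353942552
vialB cap [101. 120.  77.]
beaker rim [131.  15.  72.]
bottle cap [ 133. -109.  108.]
tape [ 112. -182.   16.]
vialA base [-102.   83.    0.]
jar lid [-89. -47.  47.]
```

```bash
cat >> mv.py <<'E'
TR=np.array([-.0009,.0071]); PSI=-.036
def tcp_from_C(cy,cz,a,x=0.):  # mm station-like y with tray at 7; C = midpoint between fingertips
    d=np.array([0,np.sin(a),-np.cos(a)]); p=np.array([x,cy-7.1,cz])/1000-.191*d
    q=rz(PSI)@p+[TR[0],TR[1],0]; return S2W(q)
E
python3 - <<'E'
from mv import *
a=np.radians(25); st()
rot=tilt_rot(a,PSI,-1); pos=tcp_from_C(8.65-25.4,96.2+54.4,a); print(pos)
s,p,r=cur(); print((r.inv()*rot).as_rotvec(), r.inv().apply(pos-p)*1000)
for n in (12,): print(rel(pos,rot,n).round(4).tolist())
E
```

```text
t 2.12 tcp_st [-21.6  19.5 400.6] tip_st [-21.7  19.5 209.6] F [-0.5 -0.2  0.9] w 0.0912 q [ 0.1   0.05  2.15 -0.    0.94  1.75]
axes st [[-0.0, -0.017, -1.0], [-0.0, -1.0, 0.017], [-1.0, 0.0, 0.0]]
[ 0.49712956 -0.04662836  0.32370479]
[ 0.01906361  0.00461749 -0.43647196] [ 76.88650968 116.59790561 -18.9299362 ]
[[0.0016, 0.0004, -0.0364, 6.4072, 9.7165, -1.5775], [0.0016, 0.0004, -0.0364, 6.0503, 9.9406, -1.5907], [0.0016, 0.0004, -0.0364, 5.6855, 10.1515, -1.6044], [0.0016, 0.0004, -0.0364, 5.3132, 10.349, -1.6186], [0.0016, 0.0004, -0.0364, 4.934, 10.5328, -1.6332], [0.0016, 0.0004, -0.0364, 4.5484, 10.7026, -1.6482], [0.0016, 0.0004, -0.0364, 4.1569, 10.8583, -1.6637], [0.0016, 0.0004, -0.0364, 3.76, 10.9997, -1.6795], [0.0016, 0.0004, -0.0364, 3.3582, 11.1265, -1.6957], [0.0016, 0.0004, -0.0364, 2.9521, 11.2385, -1.7123], [0.0016, 0.0004, -0.0364, 2.5422, 11.3357, -1.7292], [0.0016, 0.0004, -0.0364, 2.129, 11.4179, -1.7464]]
```

Request:
arm_command([
  [0.0016, 0.0004, -0.0364, 6.4, 9.7, -1.6, 0.2],
  [0.0016, 0.0004, -0.0364, 6, 9.9, -1.6, 0.2],
  [0.0016, 0.0004, -0.0364, 5.7, 10.2, -1.6, 0.2],
  [0.0016, 0.0004, -0.0364, 5.3, 10.3, -1.6, 0.2],
  [0.0016, 0.0004, -0.0364, 4.9, 10.5, -1.6, 0.2],
  [0.0016, 0.0004, -0.0364, 4.5, 10.7, -1.6, 0.2],
  [0.0016, 0.0004, -0.0364, 4.2, 10.9, -1.7, 0.2],
  [0.0016, 0.0004, -0.0364, 3.8, 11, -1.7, 0.2],
  [0.0016, 0.0004, -0.0364, 3.4, 11.1, -1.7, 0.2],
  [0.0016, 0.0004, -0.0364, 3, 11.2, -1.7, 0.2],
  [0.0016, 0.0004, -0.0364, 2.5, 11.3, -1.7, 0.2],
  [0.0016, 0.0004, -0.0364, 2.1, 11.4, -1.7, 0.2],
  [0, 0, 0, 0, 0, 0, 0.2],
  [0, 0, 0, 0, 0, 0, 0.2],
])

```text
time_s: 3.28
tcp_pos: [0.4969, -0.047, 0.3238]
tool_rot: [0.697, 0.118, -0.682, -0.187]
contact_force: [0.1, 0.6, 0.4]
width: 0.0549
```

```bash
python3 - <<'E'
from mv import *
import cv2
st()
a=np.radians(25)
rot=tilt_rot(a,PSI,-1); pos=tcp_from_C(8.65,96.2,a)
s,p,r=cur(); print((r.inv()*rot).as_rotvec(), r.inv().apply(pos-p)*1000)
ims=[]
for c in ('scene','side'):
    cv2.imwrite(f'pics/{c}1.png',env.capture(c)[:,:,::-1])
a=cv2.imread('pics/scene1.png')[130:350,220:480]; b=cv2.imread('pics/side1.png')[120:340,200:420]
cv2.imwrite('pics/m1.png',np.hstack([cv2.resize(a,(400,340)),cv2.resize(b,(340,340))]))
E
```

```text
t 3.28 tcp_st [ -4.8 -97.7 323.8] tip_st [ -1.8 -17.2 150.6] F [0.1 0.6 0.4] w 0.0549 q [-0.21  0.2   2.17  0.57  0.9   1.08]
axes st [[0.016, -0.035, -0.999], [0.422, -0.906, 0.039], [-0.907, -0.422, 0.0]]
[-0.0023797  -0.00092614 -0.00049187] [60.25531331 -0.33613316 -0.1011798 ]
```

View pics/m1.png

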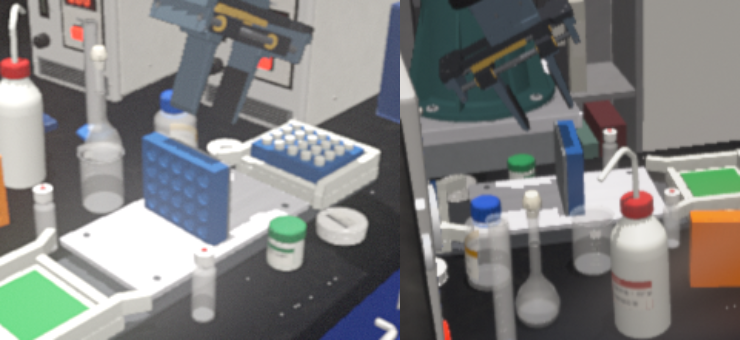

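Pose is as planned: the gripper is tilted 25° and the fingers straddle the tray top (scene ≈ 300,200). Lowering along the tool axis.

Request:
arm_command([
  [0, 0, 0, 10, 0, 0, 0.2],
  [0, 0, 0, 10, 0, 0, 0.2],
  [0, 0, 0, 10, 0, 0, 0.2],
  [0, 0, 0, 10, 0, 0, 0.2],
  [0, 0, 0, 10, 0, 0, 0.2],
  [0, 0, 0, 10, 0, 0, 0.2],
  [0, 0, 0, 0, 0, 0, 0.2],
])

```text
time_s: 3.97
tcp_pos: [0.4993, -0.0197, 0.2675]
tool_rot: [0.696, 0.119, -0.683, -0.187]
contact_force: [0.0, 1.0, -0.7]
width: 0.0545
```

```bash
python3 - <<'E'
from mv import *
import cv2
st()
s,p,r=cur(); print('-y 1mm in tool', r.inv().apply(rz(YAW+PSI)@[0,-1,0]),'z',r.inv().apply([0,0,1]))
cv2.imwrite('pics/w2.png',env.capture('wrist')[:,:,::-1])
cv2.imwrite('pics/side2.png',env.capture('side')[:,:,::-1])
b=cv2.imread('pics/side2.png')[150:290,230:400]
a=cv2.imread('pics/w2.png')
cv2.imwrite('pics/m2.png',np.hstack([cv2.resize(a,(448,336)),cv2.resize(b,(340,336))]))
E
```

```text
t 3.97 tcp_st [ -4.2 -70.4 267.5] tip_st [-1.7 10.4 94.4] F [ 0.   1.  -0.7] w 0.0545 q [-0.15  0.3   2.19  0.64  0.79  1.03]
axes st [[0.013, -0.033, -0.999], [0.423, -0.905, 0.035], [-0.906, -0.423, 0.002]]
-y 1mm in tool [-4.23150753e-01  9.06058997e-01  7.30848341e-04] z [-0.9060563  -0.42315129  0.00222853]
```

View pics/m2.png

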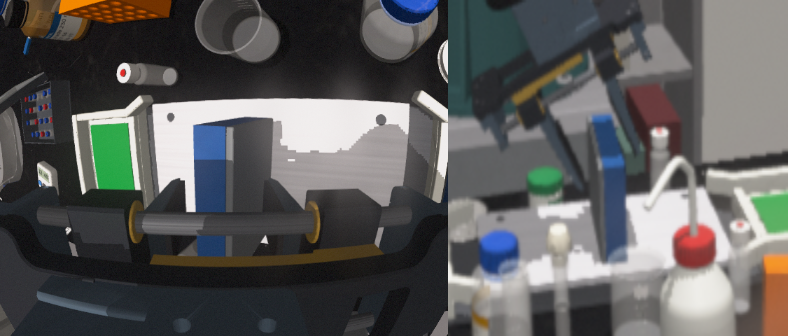

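The tray stands between the fingers (wrist ≈ 230,190, in the resized view). Now pushing its top towards -y.

Request:
arm_command([
  [0, 0, 0, -1.7, 3.6, 0, 0.2],
  [0, 0, 0, -1.7, 3.6, 0, 0.2],
  [0, 0, 0, -1.7, 3.6, 0, 0.2],
  [0, 0, 0, -1.7, 3.6, 0, 0.2],
  [0, 0, 0, -1.7, 3.6, 0, 0.2],
  [0, 0, 0, -1.7, 3.6, 0, 0.2],
])

```text
time_s: 4.57
tcp_pos: [0.4975, -0.045, 0.2698]
tool_rot: [0.697, 0.119, -0.682, -0.187]
contact_force: [0.2, 0.4, 0.2]
width: 0.0549
```

```bash
python3 - <<'E'
from mv import *
import cv2
st()
cv2.imwrite('pics/sc3.png',env.capture('scene')[:,:,::-1])
cv2.imwrite('pics/side3.png',env.capture('side')[:,:,::-1])
b=cv2.imread('pics/side3.png')[150:290,230:400]
a=cv2.imread('pics/sc3.png')[180:340,260:460]
cv2.imwrite('pics/m3.png',np.hstack([cv2.resize(a,(420,336)),cv2.resize(b,(340,336))]))
E
```

```text
t 4.57 tcp_st [ -4.4 -95.7 269.8] tip_st [ -1.3 -15.   96.7] F [0.2 0.4 0.2] w 0.0549 q [-0.2   0.3   2.18  0.62  0.81  1.  ]
axes st [[0.016, -0.033, -0.999], [0.423, -0.906, 0.036], [-0.906, -0.423, -0.001]]
```

View pics/m3.png

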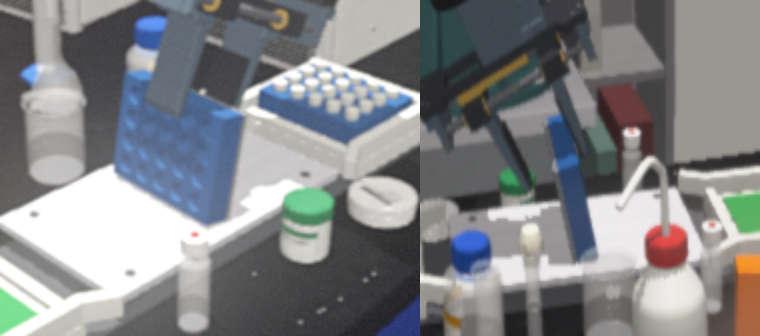

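It tips without sliding: it leans about 10° to -y (side ≈ 300,235) with the wells towards +y. Continuing.

Request:
arm_command([
  [0, 0, 0, -1.7, 3.6, 0, 0.2],
  [0, 0, 0, -1.7, 3.6, 0, 0.2],
  [0, 0, 0, -1.7, 3.6, 0, 0.2],
  [0, 0, 0, -1.7, 3.6, 0, 0.2],
  [0, 0, 0, 0, 0, 0, 0.2],
  [0, 0, 0, 0, 0, 0, 0.2],
])

```text
time_s: 5.17
tcp_pos: [0.496, -0.0604, 0.2697]
tool_rot: [0.697, 0.119, -0.682, -0.187]
contact_force: [0.4, 0.3, -0.0]
width: 0.0549
```

```bash
python3 - <<'E'
from mv import *
import cv2
st()
cv2.imwrite('pics/sc4.png',env.capture('scene')[:,:,::-1])
cv2.imwrite('pics/side4.png',env.capture('side')[:,:,::-1])
b=cv2.imread('pics/side4.png')[150:290,230:400]
a=cv2.imread('pics/sc4.png')[180:340,260:460]
cv2.imwrite('pics/m4.png',np.hstack([cv2.resize(a,(420,336)),cv2.resize(b,(340,336))]))
E
```

```text
t 5.17 tcp_st [  -5.  -111.3  269.7] tip_st [ -2.  -30.5  96.6] F [ 0.4  0.3 -0. ] w 0.0549 q [-0.23  0.3   2.18  0.61  0.82  0.98]
axes st [[0.016, -0.033, -0.999], [0.423, -0.906, 0.036], [-0.906, -0.423, -0.0]]
```

View pics/m4.png

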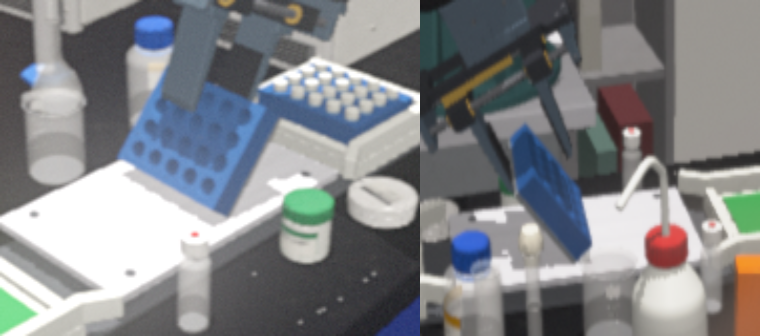

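It passed its balance and rests on the lower finger, leaning about 35° (side ≈ 295,240). Lowering it along its arc.

Request:
arm_command([
  [0, 0, 0, 1.8, 4.8, 0, 0.2],
  [0, 0, 0, 1.8, 4.8, 0, 0.2],
  [0, 0, 0, 1.8, 4.8, 0, 0.2],
  [0, 0, 0, 1.8, 4.8, 0, 0.2],
  [0, 0, 0, 1.8, 4.8, 0, 0.2],
  [0, 0, 0, 1.8, 4.8, 0, 0.2],
])

```text
time_s: 5.77
tcp_pos: [0.4938, -0.082, 0.2472]
tool_rot: [0.697, 0.119, -0.682, -0.187]
contact_force: [0.7, 0.1, -0.9]
width: 0.0549
```

```bash
python3 - <<'E'
from mv import *
import cv2
st()
cv2.imwrite('pics/sc5.png',env.capture('scene')[:,:,::-1])
cv2.imwrite('pics/side5.png',env.capture('side')[:,:,::-1])
b=cv2.imread('pics/side5.png')[150:290,230:400]
a=cv2.imread('pics/sc5.png')[180:340,260:460]
cv2.imwrite('pics/m5.png',np.hstack([cv2.resize(a,(420,336)),cv2.resize(b,(340,336))]))
E
```

```text
t 5.77 tcp_st [  -5.8 -132.9  247.2] tip_st [ -2.9 -52.2  74.2] F [ 0.7  0.1 -0.9] w 0.0549 q [-0.28  0.35  2.18  0.62  0.8   0.91]
axes st [[0.015, -0.033, -0.999], [0.423, -0.905, 0.036], [-0.906, -0.423, -0.0]]
```

View pics/m5.png

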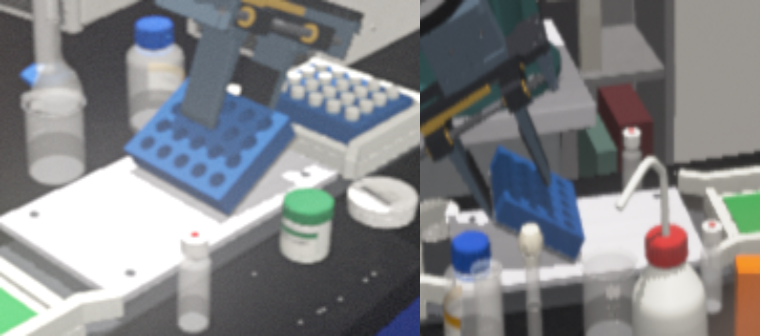

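Request:
arm_command([
  [0, 0, 0, 2.7, 4.3, 0, 0.2],
  [0, 0, 0, 2.7, 4.3, 0, 0.2],
  [0, 0, 0, 2.7, 4.3, 0, 0.22],
  [0, 0, 0, 2.7, 4.3, 0, 0.25],
  [0, 0, 0, 0, 0, 0, 0.25],
])

```text
time_s: 6.28
tcp_pos: [0.4926, -0.0929, 0.2298]
tool_rot: [0.697, 0.119, -0.682, -0.187]
contact_force: [-0.1, -0.4, -0.1]
width: 0.0571
```

```bash
python3 - <<'E'
from mv import *
import cv2
st()
cv2.imwrite('pics/sc6.png',env.capture('scene')[:,:,::-1])
cv2.imwrite('pics/side6.png',env.capture('side')[:,:,::-1])
b=cv2.imread('pics/side6.png')[150:290,230:400]
a=cv2.imread('pics/sc6.png')[180:340,260:460]
cv2.imwrite('pics/m6.png',np.hstack([cv2.resize(a,(420,336)),cv2.resize(b,(340,336))]))
E
```

```text
t 6.28 tcp_st [  -6.4 -143.9  229.8] tip_st [ -3.5 -63.1  56.7] F [-0.1 -0.4 -0.1] w 0.0571 q [-0.3   0.39  2.17  0.63  0.78  0.87]
axes st [[0.015, -0.033, -0.999], [0.423, -0.905, 0.036], [-0.906, -0.423, 0.0]]
```

View pics/m6.png

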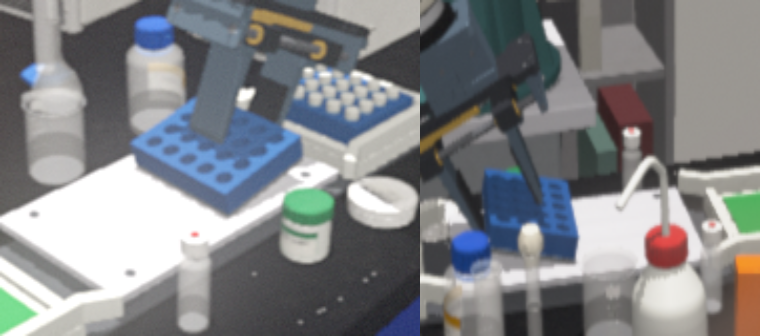

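Almost flat, wells up (scene ≈ 363,252). Last bit down, then the finger withdraws past the edge and up.

Request:
arm_command([
  [0, 0, 0, 1.9, 3.6, 0, 0.25],
  [0, 0, 0, 1.8, 3.4, 0, 0.25],
  [0, 0, 0, -1.7, 3.6, 0, 0.25],
  [0, 0, 0, -1.7, 3.6, 0, 0.25],
  [0, 0, 0, -1.7, 3.6, 0, 0.25],
  [0, 0, 0, -1.7, 3.6, 0, 0.25],
  [0, 0, 0, -15, 0, 0, 0.25],
  [0, 0, 0, -25, 0, 0, 0.25],
  [0, 0, 0, -25, 0, 0, 0.3],
  [0, 0, 0, -25, 0, 0, 0.3],
  [0, 0, 0, 0, 0, 0, 0.3],
])

```text
time_s: 7.3
tcp_pos: [0.4881, -0.153, 0.3099]
tool_rot: [0.699, 0.119, -0.68, -0.186]
contact_force: [1.2, -0.1, 1.4]
width: 0.0591
```

```bash
python3 - <<'E'
from mv import *
import cv2
st()
cv2.imwrite('pics/sc7.png',env.capture('scene')[:,:,::-1])
cv2.imwrite('pics/side7.png',env.capture('side')[:,:,::-1])
b=cv2.imread('pics/side7.png')[170:290,210:400]
a=cv2.imread('pics/sc7.png')[180:340,240:460]
cv2.imwrite('pics/m7.png',np.hstack([cv2.resize(a,(440,320)),cv2.resize(b,(360,320))]))
E
```

```text
t 7.3 tcp_st [  -7.2 -204.2  309.9] tip_st [  -3.2 -123.8  136.6] F [ 1.2 -0.1  1.4] w 0.0591 q [-0.41  0.25  2.14  0.52  0.95  0.91]
axes st [[0.021, -0.031, -0.999], [0.421, -0.906, 0.037], [-0.907, -0.421, -0.006]]
```

View pics/m7.png

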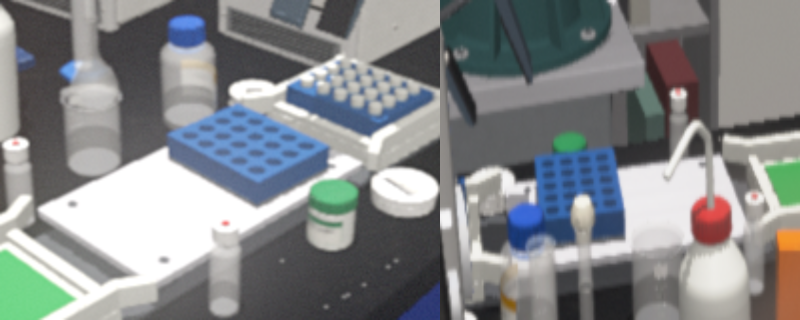

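```bash
python3 - <<'E'
from mv import *
rot=tilt_rot(0,0,1,jaw='x'); pos=S2W([-.001,-.120,.325])
s,p,r=cur(); print((r.inv()*rot).as_rotvec())
print(rel(pos,rot,15).round(4).tolist())
E
```

```text
[-1.57920872 -0.35187343  0.33563245]
[[-0.1053, -0.0235, 0.0224, 1.2258, -5.5317, -0.2821], [-0.1053, -0.0235, 0.0224, 1.0886, -5.4959, -0.8904], [-0.1053, -0.0235, 0.0224, 0.9387, -5.3933, -1.4879], [-0.1053, -0.0235, 0.0224, 0.778, -5.2251, -2.0676], [-0.1053, -0.0235, 0.0224, 0.6085, -4.9935, -2.6224], [-0.1053, -0.0235, 0.0224, 0.4322, -4.7013, -3.1454], [-0.1053, -0.0235, 0.0224, 0.2513, -4.3519, -3.6305], [-0.1053, -0.0235, 0.0224, 0.0679, -3.9496, -4.0717], [-0.1053, -0.0235, 0.0224, -0.1157, -3.4993, -4.4636], [-0.1053, -0.0235, 0.0224, -0.2974, -3.0064, -4.8016], [-0.1053, -0.0235, 0.0224, -0.4748, -2.477, -5.0815], [-0.1053, -0.0235, 0.0224, -0.6459, -1.9174, -5.2999], [-0.1053, -0.0235, 0.0224, -0.8086, -1.3345, -5.4541], [-0.1053, -0.0235, 0.0224, -0.9609, -0.7352, -5.5424], [-0.1053, -0.0235, 0.0224, -1.101, -0.1269, -5.5636]]
```

The tray lies flat on the deck, wells up (scene ≈ 308,240). Turning the gripper so both fingers can push squarely from -y.

Request:
arm_command([
  [-0.1053, -0.0235, 0.0224, 1.2, -5.5, -0.3, 0.3],
  [-0.1053, -0.0235, 0.0224, 1.1, -5.5, -0.9, 0.3],
  [-0.1053, -0.0235, 0.0224, 0.9, -5.4, -1.5, 0.3],
  [-0.1053, -0.0235, 0.0224, 0.8, -5.2, -2.1, 0.3],
  [-0.1053, -0.0235, 0.0224, 0.6, -5, -2.6, 0.3],
  [-0.1053, -0.0235, 0.0224, 0.4, -4.7, -3.1, 0.3],
  [-0.1053, -0.0235, 0.0224, 0.3, -4.4, -3.6, 0.3],
  [-0.1053, -0.0235, 0.0224, 0.1, -4, -4.1, 0.3],
  [-0.1053, -0.0235, 0.0224, -0.1, -3.5, -4.5, 0.3],
  [-0.1053, -0.0235, 0.0224, -0.3, -3, -4.8, 0.3],
  [-0.1053, -0.0235, 0.0224, -0.5, -2.5, -5.1, 0.3],
  [-0.1053, -0.0235, 0.0224, -0.6, -1.9, -5.3, 0.3],
  [-0.1053, -0.0235, 0.0224, -0.8, -1.3, -5.5, 0.3],
  [-0.1053, -0.0235, 0.0224, -1, -0.7, -5.5, 0.3],
  [-0.1053, -0.0235, 0.0224, -1.1, -0.1, -5.6, 0.3],
  [0, 0, 0, 0, 0, 0, 0.3],
  [0, 0, 0, 0, 0, 0, 0.3],
])

```text
time_s: 8.82
tcp_pos: [0.4991, -0.0684, 0.3235]
tool_rot: [-0.515, -0.485, 0.516, -0.483]
contact_force: [0.4, -0.7, -0.1]
width: 0.0593
```

```bash
python3 - <<'E'
from mv import *
import cv2
st(); rot=tilt_rot(0,0,1,jaw='x')
s,p,r=cur(); print((r.inv()*rot).as_rotvec())
ci=env.camera_info('wrist'); np.savez('w3.npz',K=ci['camera_matrix'],T=ci['cam_to_world']); cv2.imwrite('pics/w3.png',env.capture('wrist')[:,:,::-1])
E
```

```text
t 8.82 tcp_st [  -1.4 -119.   323.5] tip_st [  -2.1 -118.8  132.5] F [ 0.4 -0.7 -0.1] w 0.0593 q [-0.18  0.19  2.16  0.    0.79 -0.12]
axes st [[-0.004, 1.0, -0.001], [0.001, -0.001, -1.0], [-1.0, -0.004, -0.001]]
[-0.00084991 -0.00106781  0.00393696]
```

View pics/w3.png

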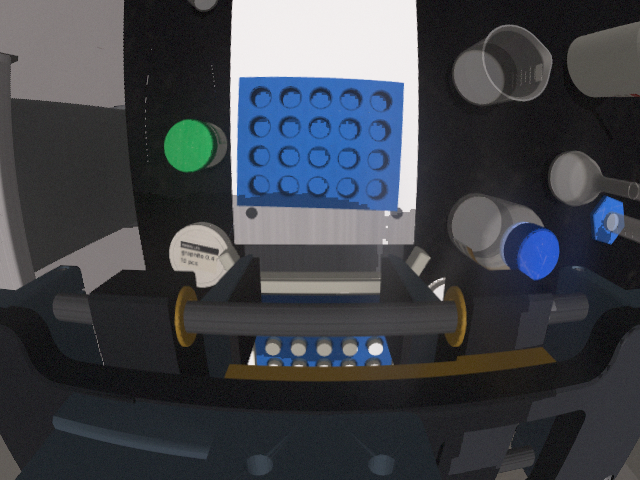

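```bash
python3 - <<'E'
import cv2
a=cv2.imread("pics/w3.png")
cv2.imwrite("pics/w3a.png",cv2.resize(a[60:270,215:425],None,fx=2.8,fy=2.8,interpolation=cv2.INTER_CUBIC))
E
```

```text
(no output)
```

View pics/w3a.png

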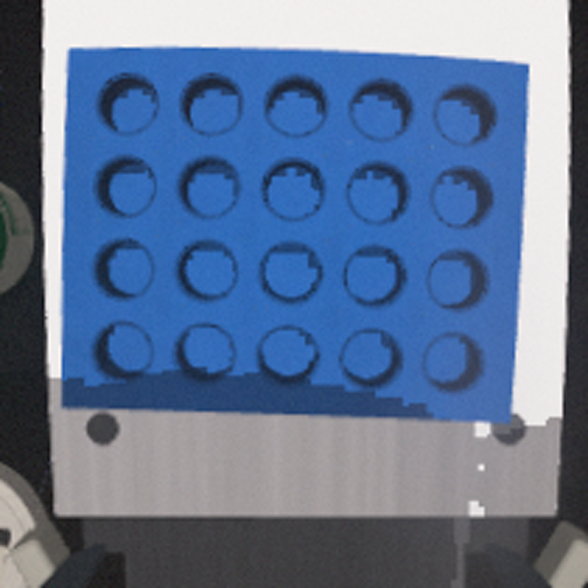

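```bash
python3 - <<'E'
from h import *
d=np.load('w3.npz');K,T=d['K'],d['T']; S=[.5078,.0503,-.0618]
o=lambda u,v:(u/2.8+215,v/2.8+60)
tp=[(o(69,48),(-1,1)),(o(528,65),(1,1)),(o(511,423),(1,-1)),(o(62,407),(-1,-1))]
g=lambda p:np.concatenate([(fproj(K,T,rz(p[2])@(np.array([P[0]*.055,P[1]*.044,.056]))+[p[0],p[1],0])-uv)[0] for uv,P in tp])
t=least_squares(g,[.5,.0,-.07]).x; print(g(t).reshape(-1,2).round(1).tolist())
print('tray in st',(rz(-S[2])@np.array([t[0]-S[0],t[1]-S[1],0])*1000).round(1),t[2]-S[2])
def stc(w): return (rz(-S[2])@(np.array([w[0]-S[0],w[1]-S[1],w[2]]))*1000).round(1)
for n,uv in [('deck -x-y',o(57,516)),('deck +x-y',o(557,514))]: print(n,stc(fatz(K,T,uv,.03)))
E
```

```text
[[-0.3, -0.1], [0.6, -0.5], [-0.2, 0.2], [-0.1, 0.3]]
tray in st [ -2.5 -47.6   0. ] -0.03546282233332831
deck -x-y [ -68.  -124.2   30. ]
deck +x-y [  71.  -123.5   30. ]
```

Request:
arm_command([
  [0, 0, 0, 12, 0, 0, 0.3],
  [0, 0, 0, 12, 0, 0, 0.3],
  [0, 0, 0, 12, 0, 0, 0.3],
  [0, 0, 0, 12, 0, 0, 0.3],
  [0, 0, 0, 12, 0, 0, 0.3],
  [0, 0, 0, 12, 0, 0, 0.3],
  [0, 0, 0, 10, 0, 0, 0.3],
  [0, 0, 0, 8, 0, 0, 0.3],
  [0, 0, 0, 5, 0, 0, 0.3],
  [0, 0, 0, 0, 0, 0, 0.3],
])

```text
time_s: 9.7
tcp_pos: [0.499, -0.0688, 0.2283]
tool_rot: [-0.514, -0.486, 0.516, -0.484]
contact_force: [-0.8, -0.2, -0.1]
width: 0.0593
```

```bash
python3 - <<'E'
from mv import *
import cv2
st(); rot=tilt_rot(0,0,1,jaw='x')
s,p,r=cur(); print((r.inv()*rot).as_rotvec())
cv2.imwrite('pics/w4.png',env.capture('wrist')[:,:,::-1])
b=env.capture('side')[:,:,::-1][150:290,210:400]
cv2.imwrite('pics/m8.png',np.hstack([cv2.resize(cv2.imread('pics/w4.png'),(440,330)),cv2.resize(b,(360,330))]))
E
```

```text
t 9.7 tcp_st [  -1.4 -119.4  228.3] tip_st [  -2.1 -119.4   37.3] F [-0.8 -0.2 -0.1] w 0.0593 q [-0.18  0.37  2.18 -0.    0.59 -0.12]
axes st [[-0.003, 1.0, 0.001], [0.0, 0.001, -1.0], [-1.0, -0.003, -0.0]]
[ 0.00126215 -0.00018596  0.00324453]
```

View pics/m8.png

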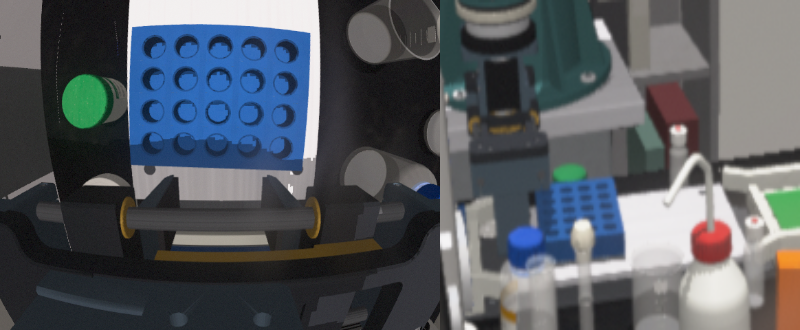

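Fingers are down behind the tray (resized wrist view ≈ 165–275, 190). Pushing it towards +y.

Request:
arm_command([
  [0, 0, 0, 0, 0, -3, 0.3],
  [0, 0, 0, 0, 0, -3, 0.3],
  [0, 0, 0, 0, 0, -3, 0.3],
  [0, 0, 0, 0, 0, -4, 0.3],
  [0, 0, 0, 0, 0, -5, 0.3],
  [0, 0, 0, 0, 0, -6, 0.3],
  [0, 0, 0, 0, 0, -6, 0.3],
  [0, 0, 0, 0, 0, -6, 0.3],
  [0, 0, 0, 0, 0, -6, 0.3],
  [0, 0, 0, 0, 0, -6, 0.3],
  [0, 0, 0, 0, 0, -6, 0.3],
  [0, 0, 0, 0, 0, -6, 0.3],
  [0, 0, 0, 0, 0, -6, 0.3],
  [0, 0, 0, 0, 0, -6, 0.3],
  [0, 0, 0, 0, 0, -6, 0.3],
  [0, 0, 0, 0, 0, -6, 0.3],
  [0, 0, 0, 0, 0, -6, 0.3],
  [0, 0, 0, 0, 0, -4, 0.3],
  [0, 0, 0, 0, 0, -2, 0.3],
  [0, 0, 0, 0, 0, 0, 0.3],
])

```text
time_s: 11.47
tcp_pos: [0.505, 0.0274, 0.2294]
tool_rot: [-0.514, -0.485, 0.515, -0.484]
contact_force: [-0.3, -0.4, 0.1]
width: 0.0592
```

```bash
python3 - <<'E'
from mv import *
import cv2
st(); rot=tilt_rot(0,0,1,jaw='x')
s,p,r=cur(); print((r.inv()*rot).as_rotvec())
ci=env.camera_info('wrist'); np.savez('w5.npz',K=ci['camera_matrix'],T=ci['cam_to_world'])
cv2.imwrite('pics/w5.png',env.capture('wrist')[:,:,::-1])
E
```

```text
t 11.47 tcp_st [ -1.3 -23.  229.4] tip_st [ -1.7 -23.   38.4] F [-0.3 -0.4  0.1] w 0.0592 q [0.01 0.37 2.17 0.   0.6  0.07]
axes st [[-0.002, 1.0, 0.002], [0.0, 0.002, -1.0], [-1.0, -0.002, -0.0]]
[ 1.68144842e-03 -7.52681822e-05  1.91067961e-03]
```

View pics/w5.png

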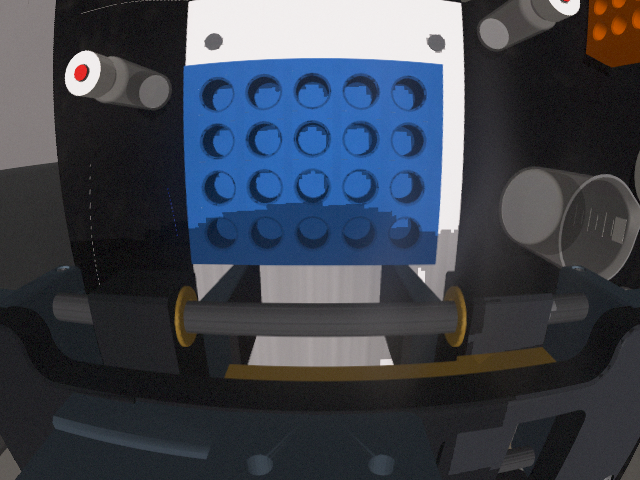

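```bash
python3 - <<'E'
from h import *
d=np.load('w5.npz');K,T=d['K'],d['T']; S=[.5078,.0503,-.0618]
tp=[((184.5,66),(-1,1)),((443,66),(1,1)),((435,264),(1,-1)),((190,264),(-1,-1))]
g=lambda p:np.concatenate([(fproj(K,T,rz(p[2])@(np.array([P[0]*.055,P[1]*.044,.056]))+[p[0],p[1],0])-uv)[0] for uv,P in tp])
t=least_squares(g,[.5,.0,-.07]).x; print(g(t).reshape(-1,2).round(1).tolist())
print('tray in st',(rz(-S[2])@np.array([t[0]-S[0],t[1]-S[1],0])*1000).round(1),t[2]-S[2])
def stc(w): return (rz(-S[2])@(np.array([w[0]-S[0],w[1]-S[1],w[2]]))*1000).round(1)
for n,uv in [('deck -x',(188,60)),('deck +x',(464,130)),('deck -x',(190,10)),('deck +x',(462,10)),('hole',(213.5,41.5)),('hole',(436,43.5))]: print(n,stc(fatz(K,T,uv,.03)))
E
```

```text
[[-0.6, -0.4], [-0.0, -0.8], [-0.4, 1.3], [1.1, -0.2]]
tray in st [-4.7 39.   0. ] -0.0022578767688344673
deck -x [-67.4  92.   30. ]
deck +x [70.5 56.7 30. ]
deck -x [-67.5 119.6  30. ]
deck +x [ 70.7 120.9  30. ]
hole [-54.1 100.5  30. ]
hole [ 55.7 100.2  30. ]
```

The tray is square now but sits about 6 mm to -x of the station axis (deck edges at px 189 and 463, tray 185–443). I'll nudge it to the middle from its -x side before the crossing.

Request:
arm_command([
  [0, 0, 0, 0, 0, 5, 0.3],
  [0, 0, 0, 0, 0, 5, 0.3],
  [0, 0, 0, -10, 0, 0, 0.3],
  [0, 0, 0, -20, 0, 0, 0.3],
  [0, 0, 0, -20, 0, 0, 0],
  [0, 0, 0, -10, 0, 0, -1],
  [0, 0, 0, 0, -10, -9, -1],
  [0, 0, 0, 0, -10, -9, -1],
  [0, 0, 0, 0, -10, -9, -1],
  [0, 0, 0, 0, -10, -9, -1],
  [0, 0, 0, 0, -10, -9, -1],
  [0, 0, 0, 0, -10, -9, -1],
  [0, 0, 0, 0, -10, -9, -1],
  [0, 0, 0, 0, -12, -9, -1],
  [0, 0, 0, 0, 0, 0, -1],
  [0, 0, 0, 0, 0, 0, -1],
])

```text
time_s: 12.85
tcp_pos: [0.4266, 0.0945, 0.2896]
tool_rot: [-0.514, -0.485, 0.515, -0.485]
contact_force: [0.6, -0.7, 0.6]
width: 0.0007
```

```bash
python3 - <<'E'
from mv import *
import cv2
st()
ci=env.camera_info('wrist'); np.savez('w6.npz',K=ci['camera_matrix'],T=ci['cam_to_world'])
cv2.imwrite('pics/w6.png',env.capture('wrist')[:,:,::-1])
E
```

```text
t 12.85 tcp_st [-83.8  39.1 289.6] tip_st [-84.1  39.1  98.6] F [ 0.6 -0.7  0.6] w 0.0007 q [0.16 0.16 2.3  0.   0.69 0.22]
axes st [[-0.002, 1.0, 0.003], [-0.0, 0.003, -1.0], [-1.0, -0.002, 0.0]]
```

View pics/w6.png

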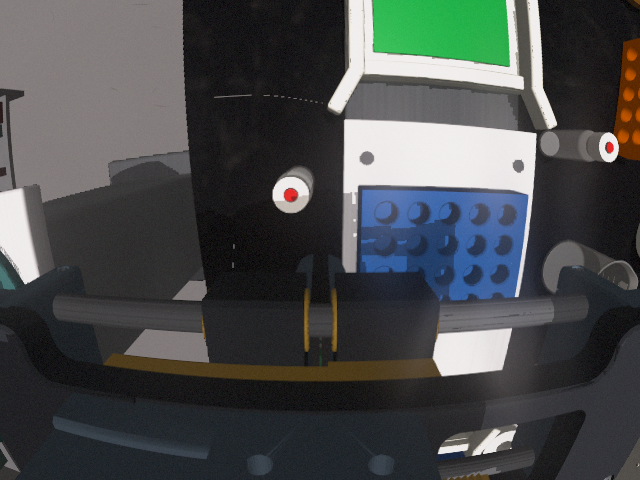

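```bash
python3 - <<'E'
from h import *
d=np.load('w6.npz');K,T=d['K'],d['T']; S=[.5078,.0503,-.0618]
def stc(w): return (rz(-S[2])@(np.array([w[0]-S[0],w[1]-S[1],w[2]]))*1000).round(1)
print('vial',stc(fatz(K,T,(291,194),.077)),'wall base')
for n,uv,z in [('deck-x+y',(345,120),.03),('deck+x+y',(537,133),.03),('tray-x+y',(358.5,187),.056),('tray+x+y',(527,193),.056),('pad-x',(373,52),.024),('pad+x',(509,66),.024)]: print(n,stc(fatz(K,T,uv,z)))
E
```

```text
vial [-99.1  83.1  77. ] wall base
deck-x+y [-68.3 124.9  30. ]
deck+x+y [ 71.2 125.6  30. ]
tray-x+y [-61.8  84.6  56. ]
tray+x+y [49.2 84.4 56. ]
pad-x [-49.5 172.3  24. ]
pad+x [ 50.3 172.9  24. ]
```

Request:
arm_command([
  [0, 0, 0, 12, 0, 0, -1],
  [0, 0, 0, 14, 0, 0, -1],
  [0, 0, 0, 14, 0, 0, -1],
  [0, 0, 0, 12, 0, 0, -1],
  [0, 0, 0, 6, 0, 0, -1],
  [0, 0, 0, 0, 2, 0, -1],
  [0, 0, 0, 0, 2.5, 0, -1],
  [0, 0, 0, 0, 2.5, 0, -1],
  [0, 0, 0, 0, 2.5, 0, -1],
  [0, 0, 0, 0, 2.5, 0, -1],
  [0, 0, 0, 0, 2, 0, -1],
  [0, 0, 0, 0, 1, 0, -1],
  [0, 0, 0, 0, 0, 0, -1],
])

```text
time_s: 13.98
tcp_pos: [0.4422, 0.093, 0.2317]
tool_rot: [-0.515, -0.485, 0.515, -0.484]
contact_force: [0.9, -0.0, -0.8]
width: 0.0004
```

```bash
python3 - <<'E'
from mv import *
import cv2
st()
ci=env.camera_info('wrist'); np.savez('w7.npz',K=ci['camera_matrix'],T=ci['cam_to_world'])
cv2.imwrite('pics/w7.png',env.capture('wrist')[:,:,::-1])
E
```

```text
t 13.98 tcp_st [-68.1  38.5 231.7] tip_st [-68.4  38.5  40.7] F [ 0.9 -0.  -0.8] w 0.0004 q [0.16 0.31 2.28 0.   0.56 0.22]
axes st [[-0.002, 1.0, 0.001], [0.0, 0.001, -1.0], [-1.0, -0.002, -0.0]]
```

View pics/w7.png

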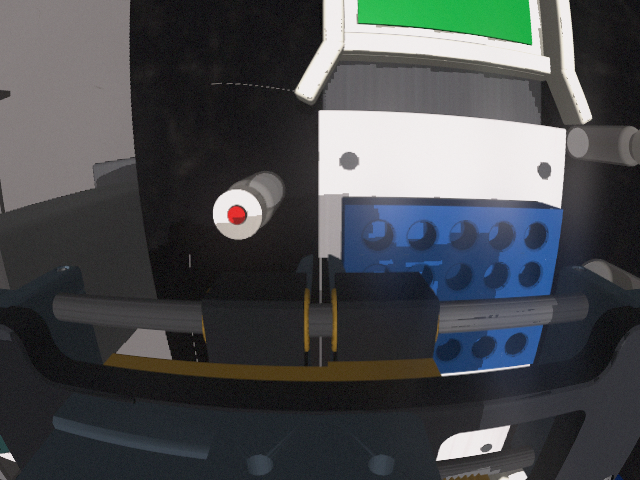

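```bash
python3 - <<'E'
from h import *
d=np.load('w7.npz');K,T=d['K'],d['T']; S=[.5078,.0503,-.0618]
def stc(w): return (rz(-S[2])@(np.array([w[0]-S[0],w[1]-S[1],w[2]]))*1000).round(1)
for n,uv,z in [('deck-x+y',(319,111),.03),('deck+x+y',(566,129),.03),('deckside-x',(318.5,190),.03),('deck+x',(562,203),.03),('tray-x+y',(342,198),.056),('tray+x+y',(562,209),.056),('tray+x-y',(530,366),.056),('pad-x',(358,22),.024),('pad+x',(531,44),.024)]: print(n,stc(fatz(K,T,uv,z)))
E
```

```text
deck-x+y [-68.8 124.8  30. ]
deck+x+y [ 70.4 125.4  30. ]
deckside-x [-68.9  86.   30. ]
deck+x [71.1 82.8 30. ]
tray-x+y [-58.8  85.8  56. ]
tray+x+y [51.7 83.4 56. ]
tray+x-y [51.1 -6.4 56. ]
pad-x [-49.2 173.   24. ]
pad+x [ 50.2 172.9  24. ]
```

Request:
arm_command([
  [0, 0, 0, 0, 1.5, 0, -1],
  [0, 0, 0, 0, 2, 0, -1],
  [0, 0, 0, 0, 1, 0, -1],
  [0, 0, 0, 0, 0, 0, -1],
  [0, 0, 0, 0, 0, 0, -1],
])

```text
time_s: 14.45
tcp_pos: [0.4465, 0.0927, 0.2315]
tool_rot: [-0.514, -0.485, 0.515, -0.484]
contact_force: [-0.2, -0.5, -0.6]
width: 0.0002
```

Request:
arm_command([
  [0, 0, 0, 0, -4, 0, -1],
  [0, 0, 0, 0, -8, 0, -1],
  [0, 0, 0, -12, -2, 0, -1],
  [0, 0, 0, -20, 0, 0, -1],
  [0, 0, 0, -20, 0, 0, -1],
  [0, 0, 0, -10, 0, 0, -1],
  [0, 0, 0, 0, 9, 9, 0],
  [0, 0, 0, 0, 11, 9, 0.3],
  [0, 0, 0, 0, 11, 9, 0.3],
  [0, 0, 0, 0, 11, 9, 0.3],
  [0, 0, 0, 0, 11, 9, 0.3],
  [0, 0, 0, 0, 11, 9, 0.3],
  [0, 0, 0, 0, 11, 9, 0.3],
  [0, 0, 0, 0, 4, 6, 0.3],
  [0, 0, 0, 0, 0, 0, 0.3],
  [0, 0, 0, 0, 0, 0, 0.3],
])

```text
time_s: 15.78
tcp_pos: [0.5072, 0.0195, 0.2932]
tool_rot: [-0.515, -0.485, 0.516, -0.484]
contact_force: [-0.5, 0.5, -0.2]
width: 0.059
```

```bash
python3 - <<'E'
from mv import *
import cv2
st()
ci=env.camera_info('wrist'); np.savez('w8.npz',K=ci['camera_matrix'],T=ci['cam_to_world'])
cv2.imwrite('pics/w8.png',env.capture('wrist')[:,:,::-1])
E
```

```text
t 15.78 tcp_st [  1.3 -30.7 293.2] tip_st [  0.8 -30.7 102.2] F [-0.5  0.5 -0.2] w 0.059 q [-0.01  0.25  2.16  0.    0.73  0.05]
axes st [[-0.002, 1.0, 0.0], [0.0, 0.0, -1.0], [-1.0, -0.002, -0.0]]
```

View pics/w8.png

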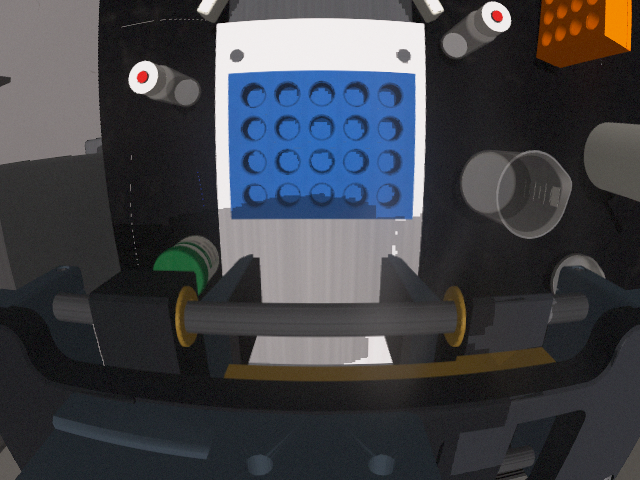

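```bash
python3 - <<'E'
from h import *
d=np.load('w8.npz');K,T=d['K'],d['T']; S=[.5078,.0503,-.0618]
tp=[((229,73),(-1,1)),((415.5,74),(1,1)),((412,219),(1,-1)),((231.5,217.5),(-1,-1))]
g=lambda p:np.concatenate([(fproj(K,T,rz(p[2])@(np.array([P[0]*.055,P[1]*.044,.056]))+[p[0],p[1],0])-uv)[0] for uv,P in tp])
t=least_squares(g,[.5,.0,-.07]).x; print(g(t).reshape(-1,2).round(1).tolist())
print('tray in st',(rz(-S[2])@np.array([t[0]-S[0],t[1]-S[1],0])*1000).round(1),t[2]-S[2])
def stc(w): return (rz(-S[2])@(np.array([w[0]-S[0],w[1]-S[1],w[2]]))*1000).round(1)
for n,uv in [('deck -x',(218,24)),('deck +x',(425,26)),('hole',(236.5,55.5)),('hole',(404,56))]: print(n,stc(fatz(K,T,uv,.03)))
E
```

```text
[[-0.1, -0.5], [0.4, -0.4], [0.1, 0.1], [-0.4, 0.7]]
tray in st [ 2.1 39.5  0. ] -0.003378318890883296
deck -x [-67.7 124.6  30. ]
deck +x [ 71.1 123.4  30. ]
hole [-54.2 100.5  30. ]
hole [ 56.  100.3  30. ]
```

Tray now centred within 1 mm and square. Lowering behind it and pushing on to the gap.

Request:
arm_command([
  [0, 0, 0, 14, 0, 0, 0.3],
  [0, 0, 0, 16, 0, 0, 0.3],
  [0, 0, 0, 16, 0, 0, 0.3],
  [0, 0, 0, 12, 0, 0, 0.3],
  [0, 0, 0, 6, 0, 0, 0.3],
  [0, 0, 0, 0, 0, -3, 0.3],
  [0, 0, 0, 0, 0, -3, 0.3],
  [0, 0, 0, 0, 0, -3, 0.3],
  [0, 0, 0, 0, 0, -4, 0.3],
  [0, 0, 0, 0, 0, -5, 0.3],
  [0, 0, 0, 0, 0, -5, 0.3],
  [0, 0, 0, 0, 0, -5, 0.3],
  [0, 0, 0, 0, 0, -5, 0.3],
  [0, 0, 0, 0, 0, -5, 0.3],
  [0, 0, 0, 0, 0, -5, 0.3],
  [0, 0, 0, 0, 0, -5, 0.3],
  [0, 0, 0, 0, 0, -5, 0.3],
  [0, 0, 0, 0, 0, -5, 0.3],
  [0, 0, 0, 0, 0, -3, 0.3],
  [0, 0, 0, 0, 0, -1, 0.3],
])

```text
time_s: 17.5
tcp_pos: [0.5109, 0.0823, 0.2294]
tool_rot: [-0.514, -0.485, 0.515, -0.484]
contact_force: [0.1, -0.2, -0.5]
width: 0.0594
```

```bash
python3 - <<'E'
from mv import *
import cv2
st()
cv2.imwrite('pics/w9.png',env.capture('wrist')[:,:,::-1])
a=env.capture('scene')[:,:,::-1][230:390,170:390]
cv2.imwrite('pics/m9.png',np.hstack([cv2.resize(cv2.imread('pics/w9.png'),(400,300)),cv2.resize(a,(400,300))]))
E
```

```text
t 17.5 tcp_st [  1.1  32.1 229.4] tip_st [ 0.7 32.1 38.4] F [ 0.1 -0.2 -0.5] w 0.0594 q [0.11 0.39 2.15 0.   0.61 0.17]
axes st [[-0.002, 1.0, 0.002], [0.0, 0.002, -1.0], [-1.0, -0.002, -0.0]]
```

View pics/m9.png

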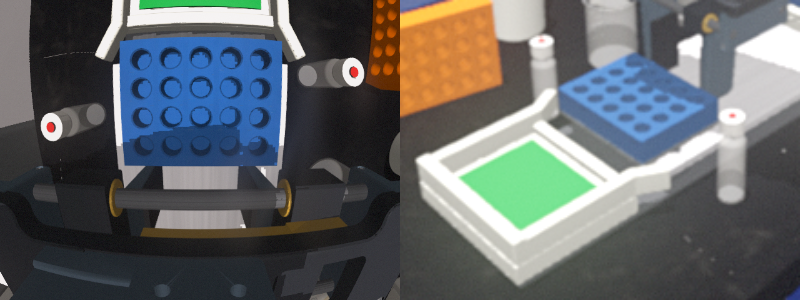

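It is flat with the leading edge over the gap (scene ≈ 335,295) and centred between the flares. Continuing slowly.

Request:
arm_command([
  [0, 0, 0, 0, 0, -3, 0.3],
  [0, 0, 0, 0, 0, -4, 0.3],
  [0, 0, 0, 0, 0, -4, 0.3],
  [0, 0, 0, 0, 0, -4, 0.3],
  [0, 0, 0, 0, 0, -4, 0.3],
  [0, 0, 0, 0, 0, -4, 0.3],
  [0, 0, 0, 0, 0, -4, 0.3],
  [0, 0, 0, 0, 0, -4, 0.3],
  [0, 0, 0, 0, 0, -4, 0.3],
  [0, 0, 0, 0, 0, -4, 0.3],
  [0, 0, 0, 0, 0, -4, 0.3],
  [0, 0, 0, 0, 0, -4, 0.3],
  [0, 0, 0, 0, 0, -4, 0.3],
  [0, 0, 0, 0, 0, -3, 0.3],
  [0, 0, 0, 0, 0, -1, 0.3],
])

```text
time_s: 18.85
tcp_pos: [0.5142, 0.1371, 0.2294]
tool_rot: [-0.514, -0.485, 0.515, -0.484]
contact_force: [-0.0, -0.8, -0.5]
width: 0.0594
```

```bash
python3 - <<'E'
from mv import *
import cv2
st()
cv2.imwrite('pics/w10.png',env.capture('wrist')[:,:,::-1])
a=env.capture('scene')[:,:,::-1][230:390,170:390]
cv2.imwrite('pics/m10.png',np.hstack([cv2.resize(cv2.imread('pics/w10.png'),(400,300)),cv2.resize(a,(400,300))]))
E
```

```text
t 18.85 tcp_st [  1.1  87.  229.4] tip_st [ 0.7 87.  38.4] F [-0.  -0.8 -0.5] w 0.0594 q [0.22 0.4  2.12 0.   0.62 0.28]
axes st [[-0.002, 1.0, 0.002], [0.0, 0.002, -1.0], [-1.0, -0.002, -0.0]]
```

View pics/m10.png

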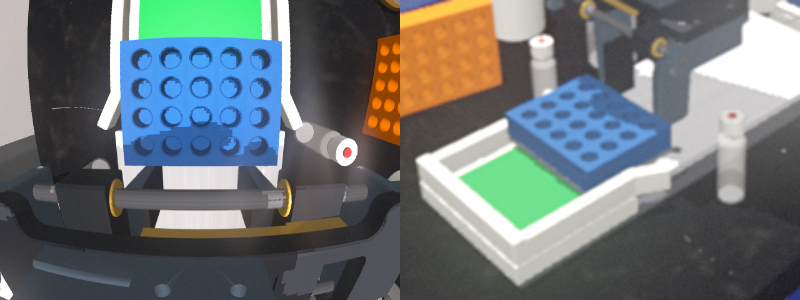

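Request:
arm_command([
  [0, 0, 0, 0, 0, -3, 0.3],
  [0, 0, 0, 0, 0, -3, 0.3],
  [0, 0, 0, 0, 0, -3, 0.3],
  [0, 0, 0, 0, 0, -3, 0.3],
  [0, 0, 0, 0, 0, -3, 0.3],
  [0, 0, 0, 0, 0, -3, 0.3],
  [0, 0, 0, 0, 0, -3, 0.3],
  [0, 0, 0, 0, 0, -3, 0.3],
  [0, 0, 0, 0, 0, -3, 0.3],
  [0, 0, 0, 0, 0, -3, 0.3],
  [0, 0, 0, 0, 0, -3, 0.3],
  [0, 0, 0, 0, 0, -3, 0.3],
  [0, 0, 0, 0, 0, -3, 0.3],
  [0, 0, 0, 0, 0, -3, 0.3],
])

```text
time_s: 20.12
tcp_pos: [0.5167, 0.1789, 0.2294]
tool_rot: [-0.514, -0.485, 0.515, -0.484]
contact_force: [-0.4, -0.3, -1.2]
width: 0.0592
```

```bash
python3 - <<'E'
from mv import *
import cv2
st()
cv2.imwrite('pics/w11.png',env.capture('wrist')[:,:,::-1])
a=env.capture('scene')[:,:,::-1][230:390,170:390]
cv2.imwrite('pics/m11.png',np.hstack([cv2.resize(cv2.imread('pics/w11.png'),(400,300)),cv2.resize(a,(400,300))]))
E
```

```text
t 20.12 tcp_st [  1.  128.9 229.4] tip_st [  0.6 128.9  38.4] F [-0.4 -0.3 -1.2] w 0.0592 q [0.29 0.42 2.09 0.   0.63 0.35]
axes st [[-0.002, 1.0, 0.001], [-0.0, 0.001, -1.0], [-1.0, -0.002, 0.0]]
```

View pics/m11.png

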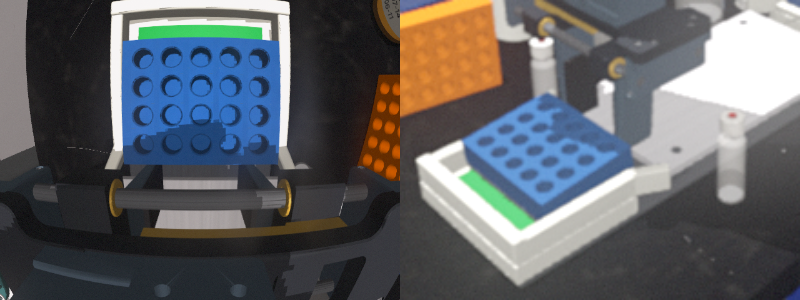

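The leading end has dipped into the pocket with the tray resting on the lip; there is no sag into the gap. Pushing the rest.

Request:
arm_command([
  [0, 0, 0, 0, 0, -2, 0.3],
  [0, 0, 0, 0, 0, -2, 0.3],
  [0, 0, 0, 0, 0, -2, 0.3],
  [0, 0, 0, 0, 0, -2, 0.3],
  [0, 0, 0, 0, 0, -2, 0.3],
  [0, 0, 0, 0, 0, -2, 0.3],
  [0, 0, 0, 0, 0, -2, 0.3],
  [0, 0, 0, 0, 0, -2, 0.3],
  [0, 0, 0, 0, 0, -2, 0.3],
  [0, 0, 0, 0, 0, -2, 0.3],
  [0, 0, 0, 0, 0, -1.5, 0.3],
  [0, 0, 0, 0, 0, 0, 0.3],
])

```text
time_s: 21.22
tcp_pos: [0.5181, 0.2003, 0.2294]
tool_rot: [-0.514, -0.485, 0.515, -0.484]
contact_force: [-0.6, -1.2, 0.2]
width: 0.0594
```

```bash
python3 - <<'E'
from mv import *
import cv2
st()
cv2.imwrite('pics/w12.png',env.capture('wrist')[:,:,::-1])
a=env.capture('scene')[:,:,::-1][230:390,170:390]
cv2.imwrite('pics/m12.png',np.hstack([cv2.resize(cv2.imread('pics/w12.png'),(400,300)),cv2.resize(a,(400,300))]))
E
```

```text
t 21.22 tcp_st [  1.  150.4 229.4] tip_st [  0.7 150.4  38.4] F [-0.6 -1.2  0.2] w 0.0594 q [0.33 0.43 2.08 0.   0.64 0.39]
axes st [[-0.002, 1.0, 0.001], [0.0, 0.001, -1.0], [-1.0, -0.002, -0.0]]
```

View pics/m12.png

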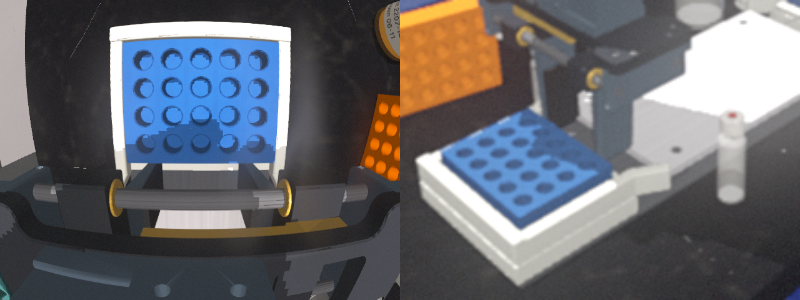

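Request:
arm_command([
  [0, 0, 0, 0, 0, -1, 0.3],
  [0, 0, 0, 0, 0, -1, 0.3],
  [0, 0, 0, 0, 0, -1, 0.3],
  [0, 0, 0, 0, 0, 0, 0.3],
  [0, 0, 0, 0, 0, 0, 0.3],
])

```text
time_s: 21.73
tcp_pos: [0.5182, 0.2031, 0.2294]
tool_rot: [-0.514, -0.485, 0.515, -0.484]
contact_force: [0.1, 0.8, -0.8]
width: 0.0593
```

```bash
python3 - <<'E'
from mv import *
import cv2
st()
cv2.imwrite('pics/w13.png',env.capture('wrist')[:,:,::-1])
a=env.capture('scene')[:,:,::-1][230:390,170:390]
cv2.imwrite('pics/m13.png',np.hstack([cv2.resize(cv2.imread('pics/w13.png'),(400,300)),cv2.resize(a,(400,300))]))
E
```

```text
t 21.73 tcp_st [  1.  153.1 229.4] tip_st [  0.6 153.1  38.4] F [ 0.1  0.8 -0.8] w 0.0593 q [0.33 0.43 2.07 0.   0.64 0.39]
axes st [[-0.002, 1.0, 0.001], [0.0, 0.001, -1.0], [-1.0, -0.002, -0.0]]
```

View pics/m13.png

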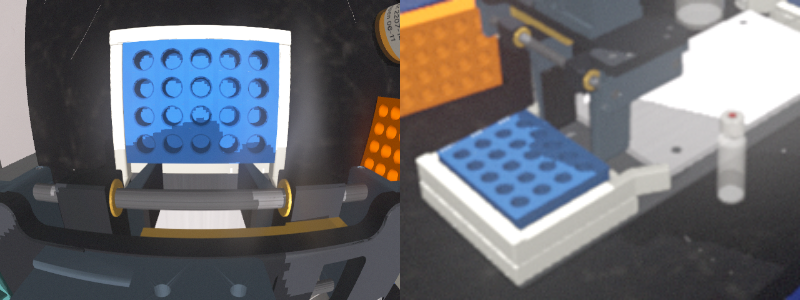

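Request:
arm_command([
  [0, 0, 0, 0, 0, 3, 0.3],
  [0, 0, 0, 0, 0, 6, 0.3],
  [0, 0, 0, 0, 0, 8, 0.3],
  [0, 0, 0, -10, 0, 4, 0.3],
  [0, 0, 0, -20, 0, 0, 0.3],
  [0, 0, 0, -20, 0, 0, 0.3],
  [0, 0, 0, -20, 0, 0, 0.3],
  [0, 0, 0, -10, 0, 0, 0.3],
  [0, 0, 0, 0, 0, 0, 0.3],
  [0, 0, 0, 0, 0, 0, 0.3],
])

```text
time_s: 22.67
tcp_pos: [0.517, 0.1818, 0.3096]
tool_rot: [-0.515, -0.485, 0.515, -0.484]
contact_force: [-0.1, 0.1, 0.2]
width: 0.0593
```

```bash
python3 - <<'E'
from mv import *
import cv2
st()
ci=env.camera_info('wrist'); np.savez('w14.npz',K=ci['camera_matrix'],T=ci['cam_to_world'])
cv2.imwrite('pics/w14.png',env.capture('wrist')[:,:,::-1])
a=env.capture('scene')[:,:,::-1][270:390,170:330]; cv2.imwrite('pics/sc14.png',a)
w=cv2.imread('pics/w14.png')[40:270,200:440]
cv2.imwrite('pics/m14.png',np.hstack([cv2.resize(w,(420,402),interpolation=cv2.INTER_CUBIC),cv2.resize(a,(380,402)[:1]+(402,),interpolation=cv2.INTER_CUBIC)]))
E
```

```text
t 22.67 tcp_st [  1.1 131.8 309.6] tip_st [  0.9 131.9 118.6] F [-0.1  0.1  0.2] w 0.0593 q [0.3  0.28 2.08 0.   0.78 0.36]
axes st [[-0.001, 1.0, 0.001], [0.0, 0.001, -1.0], [-1.0, -0.001, -0.0]]
```

View pics/m14.png

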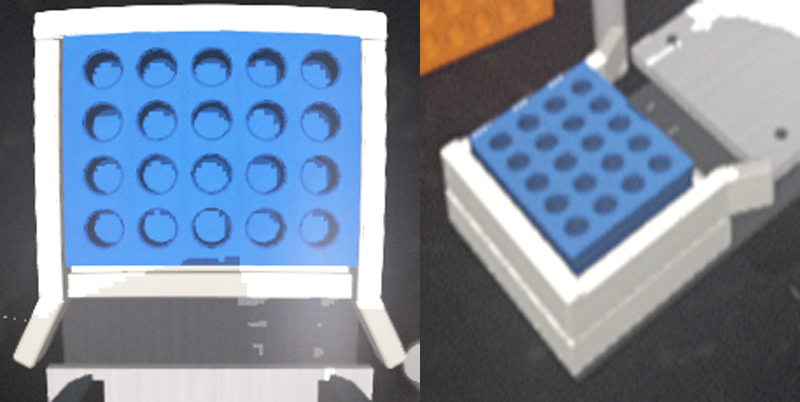

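View pics/w14.png

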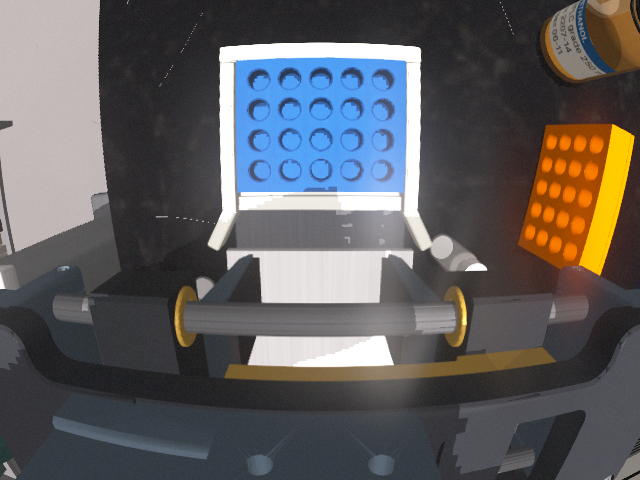

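```bash
python3 - <<'E'
import cv2
a=cv2.imread("pics/w14.png")
cv2.imwrite("pics/w14a.png",cv2.resize(a[40:120,220:430],None,fx=3.7,fy=3.7,interpolation=cv2.INTER_CUBIC))
cv2.imwrite("pics/w14b.png",cv2.resize(a[150:260,220:430],None,fx=3.7,fy=3.7,interpolation=cv2.INTER_CUBIC))
b=cv2.imread("pics/sc14.png"); cv2.imwrite("pics/sc14a.png",cv2.resize(b,None,fx=5,fy=5,interpolation=cv2.INTER_CUBIC))
E
```

```text
(no output)
```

View pics/w14a.png

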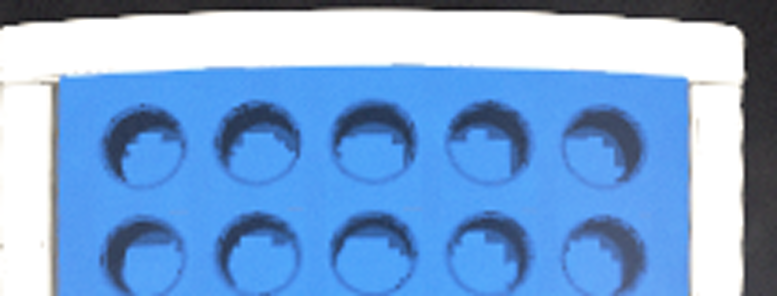

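View pics/w14b.png

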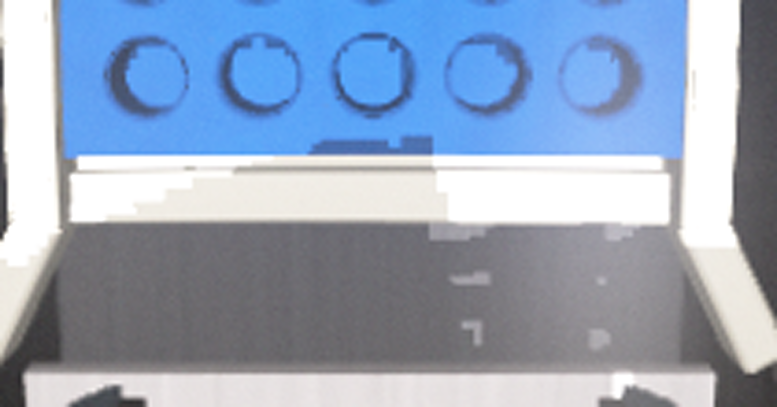

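View pics/sc14a.png

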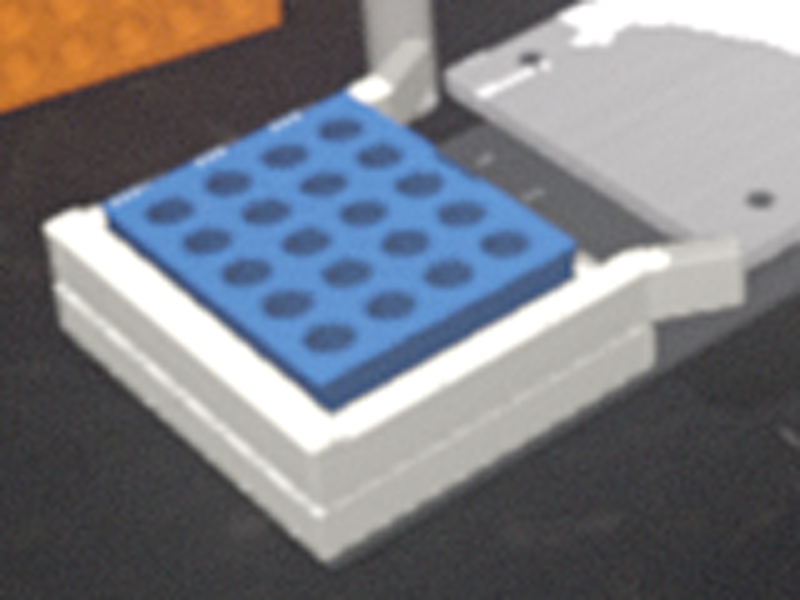

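```bash
python3 - <<'E'
from h import *
d=np.load('w14.npz');K,T=d['K'],d['T']; S=[.5078,.0503,-.0618]
oa=lambda u,v:(u/3.7+220-.4,v/3.7+40-.4); ob=lambda u,v:(u/3.7+220-.4,v/3.7+150-.4)
tp=[(oa(60,77),(-1,1)),(oa(688,77),(1,1)),(ob(685,157),(1,-1)),(ob(64,157),(-1,-1))]
def mod(p,P):
    c=np.array([P[0]*.055,P[1]*.044,.013]); c=R.from_euler('x',p[4]).apply(c); return rz(S[2])@(rz(p[2])@c+[p[0],p[1],p[3]])+[S[0],S[1],0]
g=lambda p:np.concatenate([(fproj(K,T,mod(p,P))-uv)[0] for uv,P in tp])
r=least_squares(g,[0,.21,0,.037,0]); t=r.x; print(g(t).reshape(-1,2).round(1).tolist()); print(t)
def stc(w): return (rz(-S[2])@(np.array([w[0]-S[0],w[1]-S[1],w[2]]))*1000).round(1)
for n,uv,z in [('lip front',ob(370,172),.03),('lip back',ob(370,222),.03),('strip',ob(370,157),.022),('deck end',ob(370,370),.03),('wall -x in',ob(55,100),.042),('wall +x in',ob(692,100),.042),('stop inner',oa(370,67),.044)]: print(n,stc(fatz(K,T,uv,z)))
# scene predictions for flat-home vs observed
os=lambda u,v:(u/5+170,v/5+270)
for zc,pitch,yc in [(.037,0,.214),(.0415,-.07,.211)]:
    q=[.001,yc,0,zc,pitch]
    for P in [(-1,1),(-1,-1),(1,-1),(1,1)]:
        uv=proj('scene',mod(q,P))[0]; print(zc,P,((uv-[170,270])*5).round(0))
for P in [(-.058,.259,.042),(-.058,.165,.042),(-.07,.125,.03),(.07,.125,.03)]: print('wall',((proj('scene',rz(S[2])@np.array(P)+[S[0],S[1],0])[0]-[170,270])*5).round())
E
```

```text
[[0.4, -0.3], [-0.3, -0.3], [-0.2, 0.3], [0.1, 0.3]]
[ 0.00154488  0.21511216  0.00257902  0.03712204 -0.02196274]
lip front [  0.8 165.5  30. ]
lip back [  0.9 155.8  30. ]
strip [  0.8 167.4  22. ]
deck end [  0.9 126.4  30. ]
wall -x in [-56.9 180.9  42. ]
wall +x in [ 59.8 181.2  42. ]
stop inner [  0.7 260.2  44. ]
0.037 (-1, 1) [316. 385.]
0.037 (-1, -1) [575. 243.]
0.037 (1, -1) [347.  89.]
0.037 (1, 1) [ 98. 206.]
0.0415 (-1, 1) [323. 377.]
0.0415 (-1, -1) [579. 218.]
0.0415 (1, -1) [351.  66.]
0.0415 (1, 1) [104. 199.]
wall [325. 418.]
wall [599. 265.]
wall [731. 257.]
wall [440.  71.]
```

Both views agree with the tray flat at home (centre z ≈ 37 mm, y ≈ 215 mm; visible floor strip between lip and tray). Moving clear and taking a last look at the surroundings.

Request:
arm_command([
  [0, 0, 0, -20, 0, 0, 0.3],
  [0, 0, 0, -25, 0, 5, 0.3],
  [0, 0, 0, -25, 0, 10, 0.3],
  [0, 0, 0, -20, 0, 20, 0.3],
  [0, 0, 0, 0, 0, 25, 0.3],
  [0, 0, 0, 0, 0, 25, 0.3],
  [0, 0, 0, 0, 0, 25, 0.3],
  [0, 0, 0, 0, 0, 25, 0.3],
  [0, 0, 0, 0, 0, 20, 0.3],
  [0, 0, 0, 0, 0, 0, 0.3],
  [0, 0, 0, 0, 0, 0, 0.3],
])

```text
time_s: 23.68
tcp_pos: [0.5077, 0.0266, 0.3984]
tool_rot: [-0.514, -0.485, 0.516, -0.483]
contact_force: [-0.2, 0.3, -0.7]
width: 0.0593
```

```bash
python3 - <<'E'
from mv import *
import cv2
st()
a=env.capture('scene')[:,:,::-1][160:400,140:490]; b=env.capture('side')[:,:,::-1][180:340,210:470]
cv2.imwrite('pics/m15.png',np.hstack([cv2.resize(a,(450,309)),cv2.resize(b,(350,309))]))
a0=cv2.imread('pics/scene0.png')[160:400,140:490]
cv2.imwrite('pics/m16.png',np.hstack([cv2.resize(a,(400,275)),cv2.resize(a0,(400,275))]))
E
```

```text
t 23.68 tcp_st [  1.4 -23.6 398.4] tip_st [  0.7 -23.6 207.4] F [-0.2  0.3 -0.7] w 0.0593 q [0.01 0.08 2.12 0.   0.94 0.07]
axes st [[-0.003, 1.0, -0.001], [-0.0, -0.001, -1.0], [-1.0, -0.003, 0.0]]
```

View pics/m15.png

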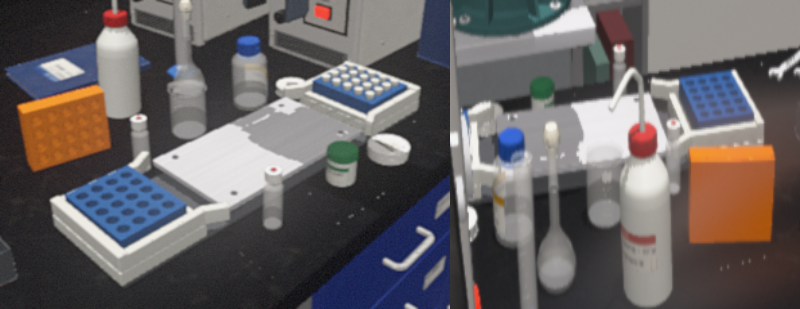

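View pics/m16.png

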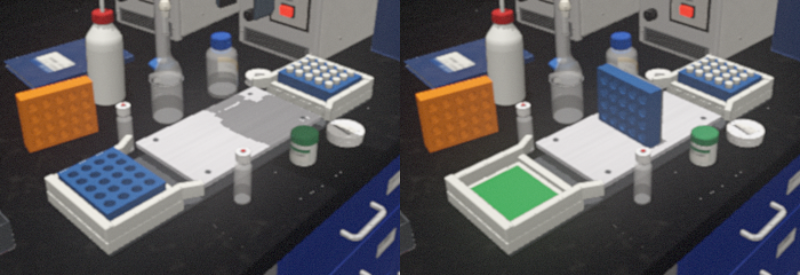

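The tray sits level in the nest (left view ≈ 125,205). The vials, jar, tin, tape, beaker, bottle, full tray and orange tray are where they were at the start. Handing in.

```bash
python3 -c "
from plant import env
print(env.sign_off())"
```

```text
the job is handed in; nothing more can be done
None
```

The blue tray is lying wells up in the empty nest at +y, fully down in the pocket, and I handed the job in at about 24 s of the 58 s allowed.

**What I did**
- I tipped the tray towards -y with one finger pushing at its top. The other finger caught it and lowered it nearly flat onto the deck, so it was never gripped or lifted.
- I pushed it square from behind with both fingers, then nudged it about 7 mm sideways to centre it on the station.
- I pushed it across the gap. It stayed flat until the leading end dipped into the pocket, and I pushed on until it dropped home.

**Last checks**
- **Position:** The close wrist view put the tray centre at z ≈ 37 mm (expected 37) and y ≈ 215 mm, close against the stop wall. A strip of pocket floor showed between the tray and the lip. The scene camera's corner positions matched a level tray at home.
- **One disagreement:** The wrist-camera fit also gave a tilt of about 0.02 rad. I put this down to pixel error, because the scene view did not show it.
- **Surroundings:** In the last scene picture, the full tray, the glassware, the orange tray and the other things were where they started. The contact force read close to zero at every check, and the gripper was well clear at hand-in.

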